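# Nudge a moulded plate home into the gauging corner

## Task

Take the hand pusher out of its tray and, touching the black moulded plate with nothing but the pusher's round foot, slide it flat over the gauging bed: first until its long side is pressed square against the long rail, then along the rail until its end is pressed against the short stop. At each of the two press just firmly enough to feel it home, about 6 to 8 N held for a moment and never more than 10 N, and leave the plate touching both. Then stand the pusher back upright in its tray, let go, and leave everything else on the bench as it is.

Things in the scene. Friction and masses are not known exactly. Their poses are not given: they have to be found in the camera images.
- fixture: Aluminium bed fixed to the bench, 260 (its x) x 220 (its y) x 10 mm, origin at the centre of its underside. x runs along the long rail towards the short stop, y towards the long rail, z up. On its corners stand two loose small parts to leave alone: a rubber ring (28 mm wide, 10 high) at about (-108, 85) mm and a brass plug (14 mm wide, 26 high) at about (112, -90) mm in these axes.
- rail: Long steel rail on the bed's +y side with a steel contact strip (rail_strip) in front; pose = the fixture's (same origin, axes). The strip's face looks to -y, from x = -55 to +90 mm, 10 to 23 mm above the bench, nominally at y = +75 mm, but its screws set it up to 5 mm in or out, which no reading shows: feel for it. It does not give. The rail behind is 28 mm high.
- stop: Short steel stop at the bed's +x end, built like the rail; pose = the fixture's (same origin, axes). Its strip's (stop_strip) face looks to -x, from y = -10 to +68 mm, 10 to 23 mm above the bench, nominally at x = +95 mm, but its screws set it up to 5 mm in or out, which no reading shows: feel for it. It does not give.
- plate_center (a point): Centre (half-way up) of the black moulded plate on the bed, 110 (x) x 80 (y) x 10 mm, plain upright edges, 0.15 to 0.27 kg; sliding it takes about 0.5 to 1 N. Its top has a flat ring and rib up to 3 mm high. It starts 15 to 80 mm short of rail and stop, turned up to 15 degrees. Home, it is nominally at (40, 35, 15) mm in the fixture's axes, give or take the strips' settings.
- plate: The same plate; origin at the centre of its underside, x along its 110 mm length, z up.
- pusher_grip (a point): Centre of the hand pusher's square wooden grip, 20 x 20 mm and 52 mm tall along the pusher's upright z axis, flat faces looking along its x and y. Pinch it here. It lies 58 mm above the underside of the foot; the whole pusher is 84 mm tall, 0.16 kg.
- pusher_nose (a point): Centre of the underside of the pusher's round white foot, 36 mm across, 14 mm high with an upright rim, the part that pushes. A steel stem 16 mm across and 18 mm long joins it to the grip. Keep the underside 2 to 4 mm above the bed while pushing, so that the rim meets the plate's edge.
- pusher: The whole pusher; origin at the centre of the underside of its foot, z up along the stem. It stands by itself on its foot.
- tray: Shallow grey tray fixed on the bench, 90 x 90 x 12 mm outside, walls 4 mm; origin at the centre of its underside, inner floor 4 mm above the bench. The pusher starts and must end standing in it. It and a black divided bin (120 x 120 x 35 mm) lie on either side of the bed, either way round.
Not all that is in view belongs to the job. Leave any blue or pink look-alike of the tray alone.

How it is judged:
By the outcome, as a careful person would: the job done as asked, in the order asked, and still so for the second after the job is handed in, with the robot touching nothing.
It also fails if it takes over 72 s, if anything falls off the work surface, if the arm or the gripper's body presses on something with over 40 N, if the wrist force passes 120 N, or if a joint passes its speed limit or range.

## Robot

A 6-joint arm with a two-finger parallel gripper is mounted at the origin on the work surface. World frame = base frame: x ahead of the robot, y to its left, z up, the work surface at z = 0. Lengths are in m, angles in rad, forces in N, time in s.
With the tool pointing down it reaches from about 0.35 to 0.775 m from the base axis. Payload 5.5 kg.
Tool frame: the origin (TCP) lies at the very end of the fingers, on their centre line; the grasp point (between the pads) lies 19 mm behind it; z points along the fingers, y is the direction in which the jaws open and shut (so a half turn about z gives the same grasp; the last joint's range is limited). The gripper opens to 85 mm and grips with 20 to 120 N. Pads are 22 mm wide; open, the fingers measure 114 mm over their backs; the gripper's body (76 mm by 85 mm) begins 54 mm behind the grasp point. The pads swing forward as they close: fully open they stand 13 mm farther back than shut.
Start: joints at [1.048, 0.313, 0.046, 1.304, 0, 1.431], TCP at [0.215, 0.533, 0.191] pointing down, gripper open.
Joint ranges: [-2.76, 2.76], [-0.86, 1.69], [-1.03, 1.26], [-2.2, 2.34], [-1.47, 1.5], [-3.14, 3.14]. Speed limits (rad/s): [2.57, 2.57, 3.14, 3.14, 3.14, 3.14].

## Interface

Orientations are given as a unit quaternion [w, x, y, z].
In Python, from bench import arm gives the robot as it stands. The module is installed in compiled form; this text tells all that it offers.
- The arm moves only by the shell command python3 -m crank 'ROWS' [FORCE]. ROWS is text: rows parted by semicolons, each of 7 numbers parted by spaces: the closure, from -1 (fully open) to 1 (shut), then the shift along the tool's x, y, z in cm, then the turn, a rotation vector about the tool's x, y, z in rad. A call has 1 to 12 rows; each row is the pose to reach, as a shift and turn from the pose measured when the call began, along the tool's axes at that moment; what a row does not reach only later rows make up. A row lasts 1/8 s, in which the tool goes at most 62.5 mm and 10.7 degrees, less where a joint would pass 70% of its speed; a pose out of reach is approached as far as the arm can. A call with a gripper value outside its range is refused whole. The fingers move at their own pace and stop on an object; FORCE is the grip in N (left out, the last holds). Time passes only in rows, so rows that repeat a pose let the fingers close. It gives the time, the measured TCP pose, the force and the opening at its end, in the units of the state.
- arm.sense(): the state, without advancing time (a new reading comes with each control period).
- arm.camera(name): name is "scene" or "top"; returns a dict with "color" (384x512x3 uint8, blue, green, red), "camera_matrix" (3x3 intrinsics, pixels), "dist_coeffs" ([k1, k2, p1, p2, k3] as OpenCV has them; the pictures are not rectified), "R" (3x3) and "t" (3): a world point X has camera coordinates R X + t. Camera axes: x right, y down, z forward; pixel columns grow to the right and rows downward; lengths in m; the calibration is good to about 2 mm. A picture is of the moment at which its call begins. There is no depth.
- arm.finish_job(): hands the job in, once; it reports no verdict.
The state is a dict: "time_s": time; "joints": joint angles; "dq": joint speeds; "effort": joint torques, N m; "position": TCP position; "eef_rot": TCP orientation; "wrist_force": force on the tool from outside, world axes, zero at the start; "torque": the same for the moment, N m; "opening": finger opening in m.
Only numpy, scipy, OpenCV 4.12 (cv2) and the standard library are available. Lean on these libraries where they do the work, as an engineer would, in place of code of your own. Each camera call takes 0.05 s, during which the arm holds its last target.

## Working session

There is one attempt and no reset: what is moved stays moved. The work goes in short steps, Python scripts to look and compute and a shell command to move; the robot and the scene stay as the last step left them, time stands still between calls to the robot, and variables do not carry over. Pictures are saved under pics/ and viewed, and the job is handed in when it is done.

```bash
mkdir -p pics
python3 - <<'E'
from bench import arm
import cv2,numpy as np
s=arm.sense()
for k in s: print(k,np.round(s[k],4))
for n in("scene","top"):
    c=arm.camera(n); cv2.imwrite(f"pics/{n}0.png",c["color"])
    print(n,c["camera_matrix"],c["dist_coeffs"],c["R"],c["t"], -np.array(c["R"]).T@c["t"])
E
```

```text
time_s 0.0
joints [1.0484 0.314  0.045  1.3036 0.     1.4312]
dq [ 0.0006 -0.0013  0.0011 -0.002  -0.0014  0.0017]
effort [-2.50000e-03 -4.80630e+01  2.98533e+01  1.93000e-02 -2.00000e-04
 -0.00000e+00]
position [0.2145 0.5329 0.1904]
eef_rot [-3.000e-04  1.903e-01  9.817e-01 -9.000e-04]
wrist_force [-0.3356  0.2062  0.832 ]
torque [0.0311 0.0564 0.0108]
opening 0.0852
scene [[408.44343931   0.         261.05191826]
 [  0.         408.44343931 194.19023622]
 [  0.           0.           1.        ]] [-0.10782498  0.          0.          0.          0.        ] [[ 0.3435124   0.93911567  0.00780955]
 [ 0.66822213 -0.23856422 -0.70467461]
 [-0.65990789  0.24728298 -0.70948764]] [-0.16633707 -0.30152416  1.35101719] [ 1.15017086 -0.24980669  0.74735259]
top [[378.37443508   0.         258.66567016]
 [  0.         378.37443508 192.9279016 ]
 [  0.           0.           1.        ]] [-0.09442919  0.          0.          0.          0.        ] [[ 0.12733611 -0.99184751  0.00490147]
 [-0.9689702  -0.12545153 -0.21297573]
 [ 0.21185435  0.02237012 -0.97704519]] [-0.05925582  0.51634414  1.02785321] [ 0.29011232 -0.01698978  1.11451825]
```

View pics/scene0.png

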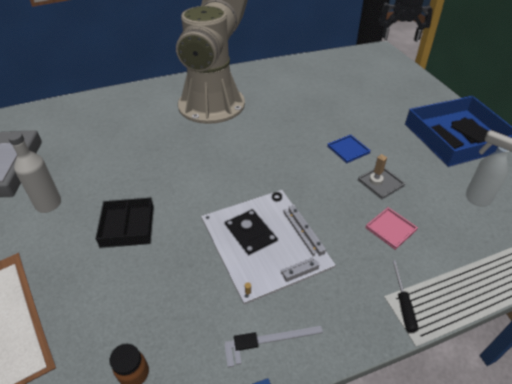

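View pics/top0.png

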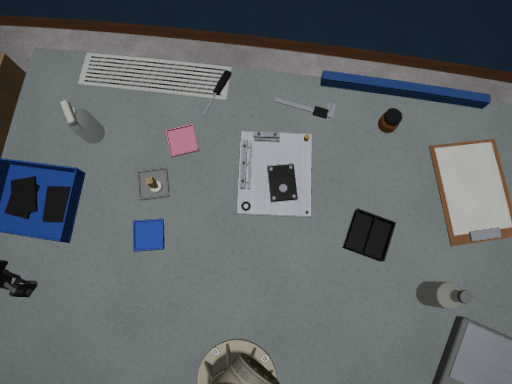

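```bash
cat > h.py <<'E'
from bench import arm
import cv2,numpy as np
def cam(n):
    c=arm.camera(n)
    for k in("camera_matrix","dist_coeffs","R","t"): c[k]=np.array(c[k],float)
    return c
def ray(c,p,z):
    u=cv2.undistortPoints(np.array([[p]],float),c["camera_matrix"],c["dist_coeffs"])[0,0]
    d=c["R"].T@np.array([u[0],u[1],1]); o=-c["R"].T@c["t"]
    return o+d*(z-o[2])/d[2]
def proj(c,P):
    return cv2.projectPoints(np.array(P,float).reshape(-1,3),cv2.Rodrigues(c["R"])[0],c["t"],c["camera_matrix"],c["dist_coeffs"])[0][:,0]
def crop(c,x0,y0,x1,y1,f,name):
    im=cv2.resize(c["color"][y0:y1,x0:x1],None,fx=f,fy=f,interpolation=cv2.INTER_CUBIC)
    cv2.imwrite("pics/"+name,im)
E
python3 - <<'E'
from h import *
c=cam("top"); crop(c,230,122,322,222,6,"t_fix.png"); crop(c,125,160,185,210,10,"t_tray.png")
c=cam("scene"); crop(c,195,180,340,305,5,"s_fix.png"); crop(c,345,140,420,205,9,"s_tray.png")
E
```

```text
(no output)
```

View pics/t_fix.png

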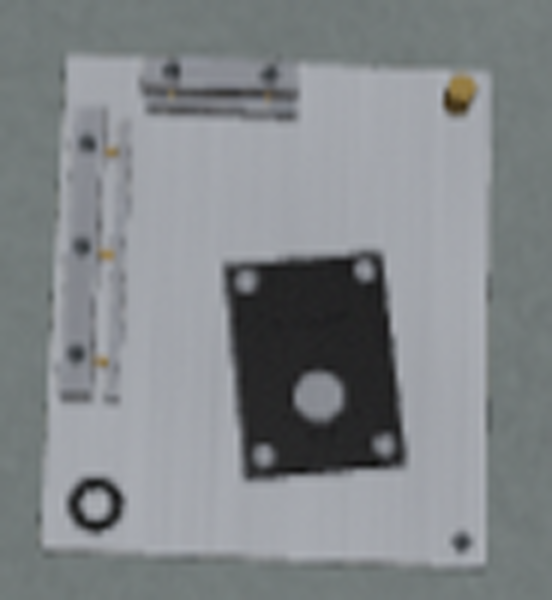

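View pics/t_tray.png

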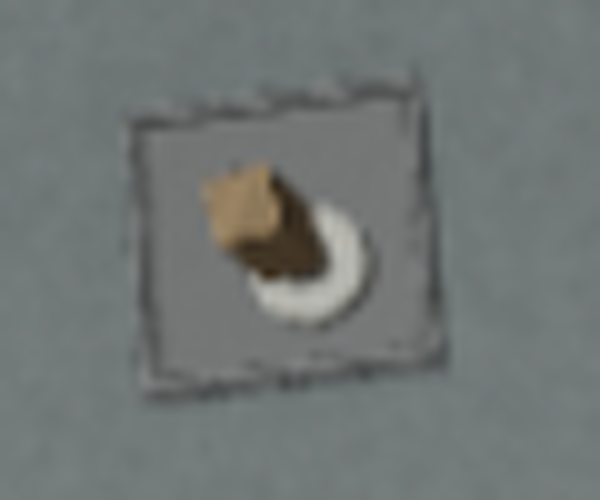

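View pics/s_fix.png

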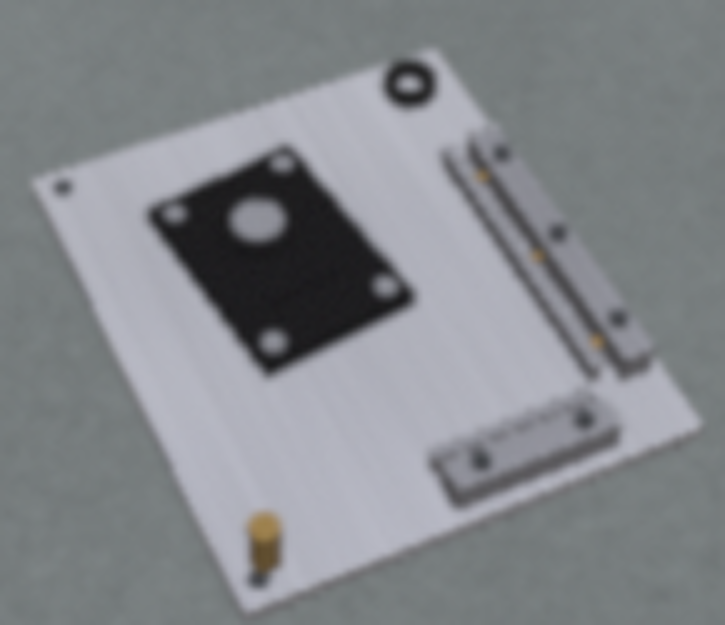

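View pics/s_tray.png

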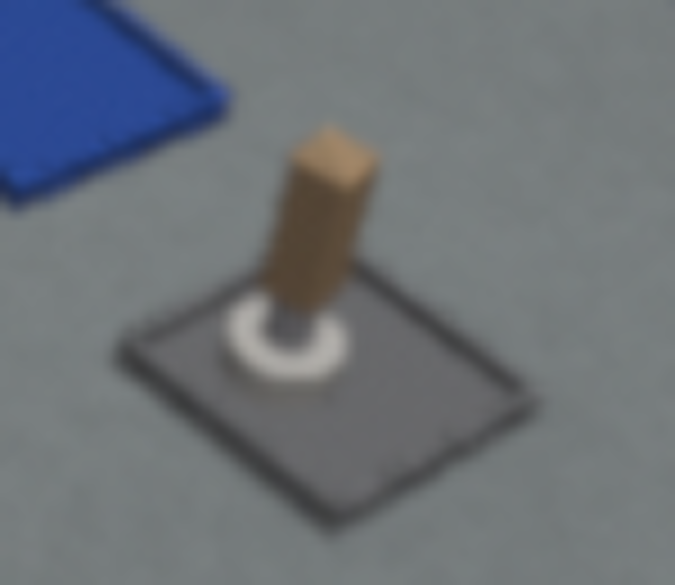

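```bash
cat > fit.py <<'E'
from h import *
from scipy.optimize import least_squares
def o(p,x0,y0,f): return (np.array(p,float)+.5)/f-.5+[x0,y0]
def fit(obs,hx,hy,guess):
    # obs: list of (cam, px, sx, sy, z)
    def res(q):
        r=[]
        for c,p,sx,sy,z in obs:
            a=q[2]; l=np.array([sx*hx,sy*hy]); w=[q[0]+np.cos(a)*l[0]-np.sin(a)*l[1],q[1]+np.sin(a)*l[0]+np.cos(a)*l[1],z]
            r+=list(proj(c,w)[0]-p)
        return np.array(r)
    s=least_squares(res,guess); return s.x,s.fun.reshape(-1,2)
E
python3 - <<'E'
from fit import *
T=cam("top");S=cam("scene")
T_=lambda p:o(p,230,122,6); S_=lambda p:o(p,195,180,5)
sg=[(1,1),(1,-1),(-1,-1),(-1,1)]
tf=[(68,55),(492,72),(486,567),(42,548)]; sf=[(703,425),(245,615),(35,182),(435,48)]
tp=[(226,262),(380,252),(405,467),(247,480)]; sp=[(413,297),(268,375),(150,213),(287,147)]
tt=[(130,120),(418,83),(448,368),(145,400)]
st=[(118,350),(335,530),(538,403),(350,262)]
def run(n,t,s,TT,SS,z,hx,hy,g,ss=sg):
    A=[(T,TT(p),*k,z) for p,k in zip(t,sg)] if t else []; B=[(S,SS(p),*k,z) for p,k in zip(s,ss)] if s else []
    for nm,ob in(("top",A),("scene",B),("both",A+B)):
        if ob:
            x,r=fit(ob,hx,hy,g); print(n,nm,np.round(x[:2]*1e3,1),np.round(np.degrees(x[2]),2),np.round(np.abs(r).max(),2))
run("fix",tf,sf,T_,S_,.010,.13,.11,[.5,0,0])
run("plate",tp,sp,T_,S_,.020,.055,.040,[.5,0,0])
T2=lambda p:o(p,125,160,10);S2=lambda p:o(p,345,140,9)
run("tray",tt,st,T2,S2,.012,.045,.045,[.5,.3,0],[(1,-1),(1,1),(-1,1),(-1,-1)])
run("tray",tt,st,T2,S2,.012,.045,.045,[.5,.3,0],[(-1,-1),(1,-1),(1,1),(-1,1)])
g=[(202,185),(265,162),(282,228),(222,252)]; gs=[(292,160),(330,125),(380,158),(342,190)]
run("grip",g,gs,T2,S2,.088,.01,.01,[.5,.3,0],[(1,-1),(-1,-1),(-1,1),(1,1)])
run("grip",g,gs,T2,S2,.088,.01,.01,[.5,.3,0],[(-1,-1),(-1,1),(1,1),(1,-1)])
print("foot",ray(T,T2((308,262)),.018),ray(S,S2((288,337)),.018))
E
```

```text
fix top [599.5 -32.6] 4.97 0.27
fix scene [604.  -34.4] 5.01 0.78
fix both [602.  -33.5] 4.98 1.04
plate top [568.6 -56.8] 12.24 0.46
plate scene [576.4 -60.3] 12.58 1.06
plate both [572.6 -58.7] 12.4 1.73
tray top [516.5 328. ] 14.73 0.52
tray scene [531.2 323.4] -77.9 2.06
tray both [522.2 327.2] -30.12 19.18
tray top [516.5 328. ] 14.73 0.52
tray scene [531.2 323.4] 12.1 2.06
tray both [522.8 327.5] 13.45 4.36
grip top [509.3 318. ] 27.21 0.43
grip scene [515.5 314.6] -67.16 0.61
grip both [511.5 317.2] -15.35 4.29
grip top [509.3 318. ] 27.21 0.43
grip scene [515.5 314.6] 22.84 0.61
grip both [511.5 317.2] 25.19 1.43
foot [0.50996015 0.31787769 0.018     ] [0.51457333 0.31593543 0.018     ]
```

Only one object can be the pusher: a wooden grip with a white foot in the grey tray, at top (152,184) and scene (380,172). The possible mix-ups are the blue square at top (149,235), the pink square at (182,140), the screwdriver at (220,85) and the brush-like tool at (320,112). The close crops confirm the choice. The plate is the black one at top (283,182).

```bash
cat > go.py <<'E'
import sys
from h import *
from scipy.spatial.transform import Rotation as Ro
F=np.array([602.0,-33.5])/1e3; A=np.radians(5)
def st(): 
    s=arm.sense(); q=np.array(s["eef_rot"]); return s,np.array(s["position"]),Ro.from_quat(q[[1,2,3,0]])
def to_fix(p): 
    d=np.array(p[:2])-F; return np.array([np.cos(A)*d[0]+np.sin(A)*d[1],-np.sin(A)*d[0]+np.cos(A)*d[1]])
def from_fix(x,y): return F+[np.cos(A)*x-np.sin(A)*y,np.sin(A)*x+np.cos(A)*y]
def target(x,y,z,yaw): # yaw = world angle of tool y, deg ; x,y,z in mm
    s,p,R=st(); a=np.radians(yaw)
    Y=np.array([np.cos(a),np.sin(a),0]);Z=np.array([0,0,-1.]);X=np.cross(Y,Z)
    G=Ro.from_matrix(np.stack([X,Y,Z],1))
    print("shift cm",np.round(R.inv().apply(np.array([x,y,z])/1e3-p)*100,2),"turn",np.round((R.inv()*G).as_rotvec(),3))
def rep():
    s,p,R=st(); M=R.as_matrix()
    print("t",round(s["time_s"],2),"pos",np.round(p*1e3,1),"yawY",np.round(np.degrees(np.arctan2(M[1,1],M[0,1])),2),"zaxis",np.round(M[:,2],4),"fix",np.round(to_fix(p)*1e3,1),"F",np.round(s["wrist_force"],2),"Ffix",np.round(Ro.from_euler('z',-5,degrees=True).apply(s["wrist_force"]),2),"open",round(s["opening"],4),"j",np.round(s["joints"],2))
if __name__=="__main__":
    rep()
    if len(sys.argv)>1: target(*map(float,sys.argv[1:5]))
E
python3 go.py 512 317 150 25
```

```text
t 0.3 pos [214.7 533.2 191. ] yawY 68.07 zaxis [-3.e-04 -5.e-04 -1.e+00] fix [-336.4  598.3] F [-0.47  0.03 -0.22] Ffix [-0.47  0.07 -0.22] open 0.0854 j [ 1.05  0.31  0.05  1.3  -0.    1.43]
shift cm [-35.66  -8.95   4.1 ] turn [-0.001  0.     0.752]
```

```bash
python3 -m crank '-1 -6 -1.5 0.7 0 0 0.15; -1 -12 -3 1.4 0 0 0.3; -1 -18 -4.5 2.1 0 0 0.45; -1 -24 -6 2.8 0 0 0.6; -1 -30 -7.5 3.5 0 0 0.75; -1 -35.66 -8.95 4.1 0 0 0.752; -1 -35.66 -8.95 4.1 0 0 0.752; -1 -35.66 -8.95 4.1 0 0 0.752' 120; python3 go.py 512 317 44 25
python3 - <<'E'
from h import *
c=cam("top"); crop(c,105,140,205,230,7,"t1.png")
c=cam("scene"); crop(c,325,90,425,205,6,"s1.png")
E
```

```text
time_s: 1.3
position: [0.5118, 0.3167, 0.1497]
eef_rot: [-0.0, 0.538, 0.843, -0.001]
wrist_force: [-0.3, 0.4, -0.7]
opening: 0.0854
t 1.3 pos [511.8 316.7 149.7] yawY 24.93 zaxis [-1.4e-03 -6.0e-04 -1.0e+00] fix [-59.4 356.8] F [-0.34  0.43 -0.72] Ffix [-0.3   0.45 -0.72] open 0.0854 j [0.42 0.38 0.04 1.23 0.   1.56]
shift cm [1.000e-02 5.000e-02 1.057e+01] turn [-0.001 -0.    -0.001]
```

View pics/t1.png

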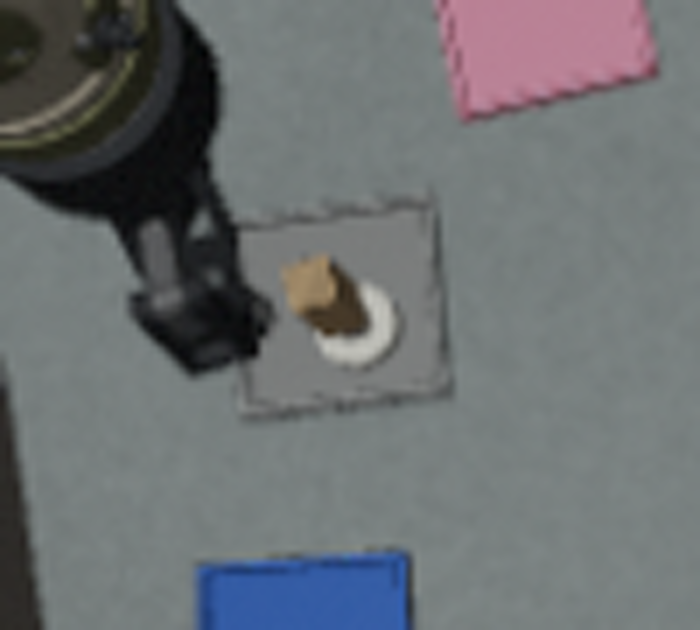

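View pics/s1.png

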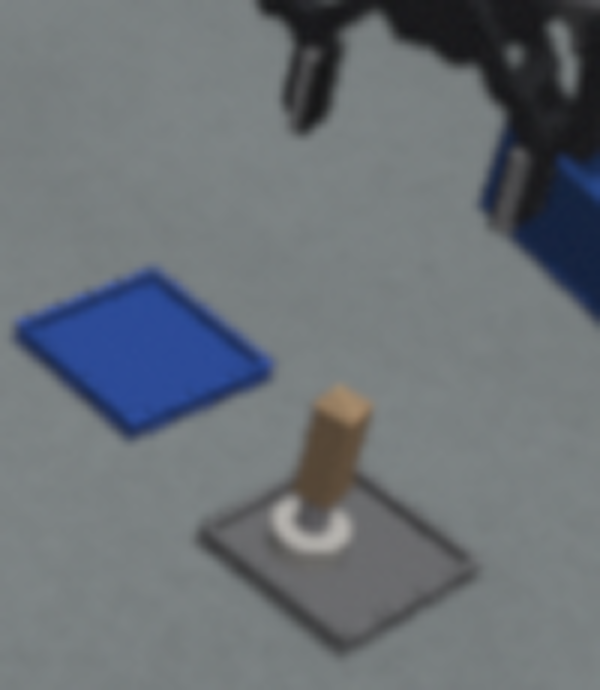

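```bash
python3 -m crank '-1 0 0.05 4 0 0 0; -1 0 0.05 8 0 0 0; -1 0 0.05 10.5 0 0 0; -1 0 0.05 10.6 0 0 0; 0 0 0.05 10.6 0 0 0; 0.4 0 0.05 10.6 0 0 0; 1 0 0.05 10.6 0 0 0; 1 0 0.05 10.6 0 0 0; 1 0 0.05 10.6 0 0 0;1 0 0.05 10.6 0 0 0' 20; python3 go.py
python3 - <<'E'
from h import *
c=cam("scene"); crop(c,325,90,425,205,6,"s2.png")
E
```

```text
time_s: 2.65
position: [0.5123, 0.3182, 0.0451]
eef_rot: [0.0, 0.537, 0.844, 0.0]
wrist_force: [-0.7, -0.3, 4.8]
opening: 0.019
t 2.65 pos [512.3 318.2  45.1] yawY 25.06 zaxis [ 1.1e-03  4.0e-04 -1.0e+00] fix [-58.7 358.2] F [-0.66 -0.29  4.77] Ffix [-0.68 -0.23  4.77] open 0.019 j [ 0.42  0.44 -0.13  1.   -0.    1.56]
```

View pics/s2.png

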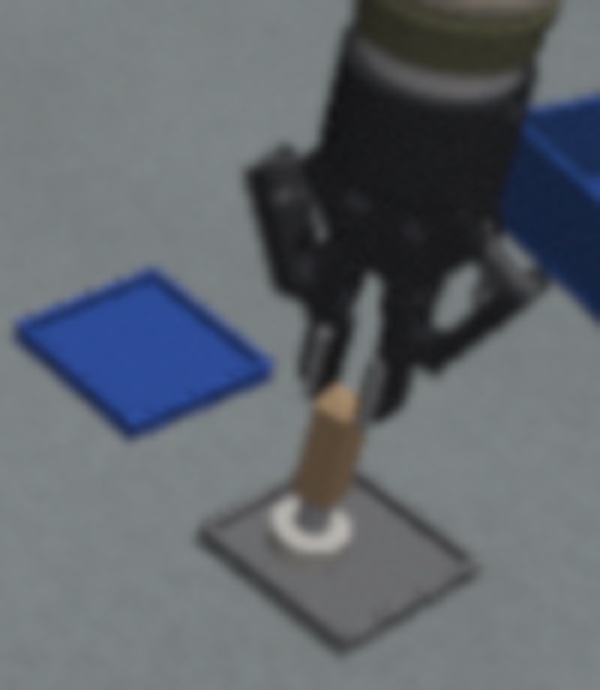

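Run:
```python
from go import *
s,p,R=st(); c=cam("scene")
for q in ([512,317,45],[512,317,62],[512,317,88],[512+18,317+8,45],[512+12,317+5.5,45],[512-12,317-5.5,45]):
    print(q,(proj(c,np.array(q)/1e3)[0]-[325,90])*6)
```

```text
[512, 317, 45] [320.94407621 472.27715159]
[512, 317, 62] [329.07710659 442.83213273]
[512, 317, 88] [341.81956868 396.52797583]
[530, 325, 45] [358.58487165 494.35487283]
[524, 322.5, 45] [346.29807741 486.86796133]
[500, 311.5, 45] [295.849756   457.85391651]
```

Run:
```python
from go import *
c=cam("scene"); d=np.array([.906,.423,0])*.0425
for z in(.150,.163,.2): print(z,(proj(c,np.array([.512,.317,z])+d)[0]-[325,90])*6,(proj(c,np.array([.512,.317,z])-d)[0]-[325,90])*6)
crop(c,325,70,425,205,6,"s3.png")
c=cam("top"); crop(c,105,140,205,230,7,"t3.png"); rep()
```

```text
0.15 [463.9080734  326.48813308] [286.72650376 234.50329672]
0.163 [471.8591183  300.63185862] [292.80463046 208.84570166]
0.2 [495.15176648 224.47092941] [310.58777097 133.39278403]
t 2.85 pos [512.3 318.3  45.1] yawY 25.06 zaxis [ 1.1e-03  5.0e-04 -1.0e+00] fix [-58.7 358.3] F [0.23 0.22 5.61] Ffix [0.25 0.2  5.61] open 0.0191 j [ 0.42  0.44 -0.13  1.   -0.    1.56]
```

View pics/t3.png

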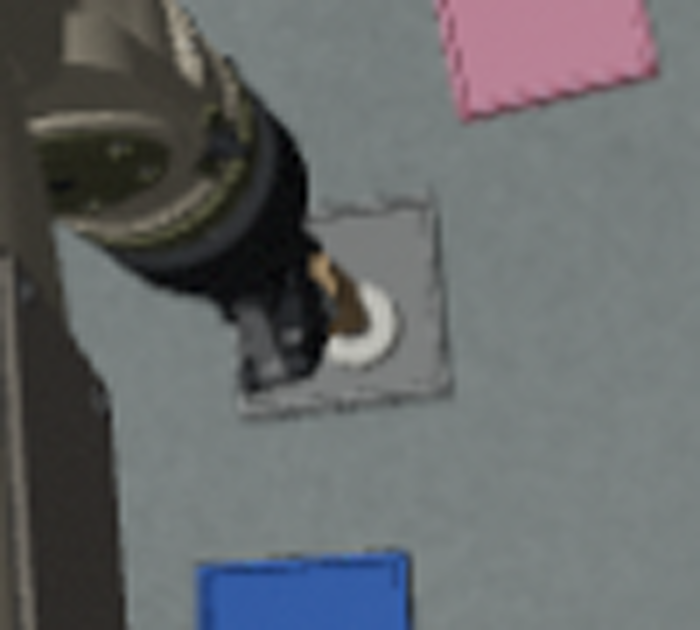

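View pics/s3.png

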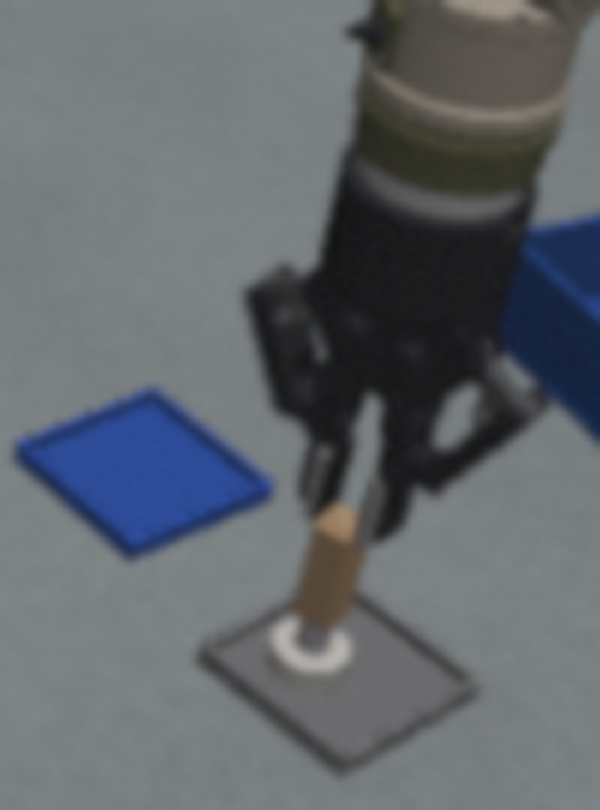

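Run:
```python
from go import *
c=cam("top"); u=np.array([.906,.423,0])
f=lambda P:np.round((proj(c,P)[0]-[105,140])*7)
P=np.array([.512,.317,0])
for z in(.150,.163,.2): print("open",z,f(P+[0,0,z]+u*.0425),f(P+[0,0,z]-u*.0425),f(P+[0,0,z]-u*.057))
for z in(.045,.062,.08,.088): print("shut",z,f(P+[0,0,z]),f(P+[0,0,z]+u*.02),f(P+[0,0,z]-u*.02))
```

```text
open 0.15 [240. 133.] [292. 339.] [301. 375.]
open 0.163 [229. 123.] [282. 331.] [292. 367.]
open 0.2 [199.  92.] [253. 307.] [263. 345.]
shut 0.045 [339. 301.] [327. 257.] [350. 345.]
shut 0.062 [328. 291.] [316. 246.] [339. 336.]
shut 0.08 [316. 280.] [304. 235.] [328. 326.]
shut 0.088 [310. 275.] [299. 230.] [322. 321.]
```

```bash
python3 -m crank '-1 0 0 0 0 0 0; -1 0 0 0 0 0 0; -1 0 0 0 0 0 0; -1 0 0 1 0 0 0; -1 0 0 2.2 0 0 0; -1 0 0 2.2 0 0 0' 20
python3 - <<'E'
from go import *
rep()
c=cam("scene"); crop(c,325,70,425,205,6,"s4.png")
c=cam("top"); crop(c,105,140,205,230,7,"t4.png")
E
```

```text
time_s: 3.65
position: [0.5109, 0.3176, 0.0211]
eef_rot: [-0.001, 0.537, 0.844, -0.001]
wrist_force: [0.1, 0.4, 0.5]
opening: 0.0856
t 3.65 pos [510.9 317.6  21.1] yawY 25.06 zaxis [-2.e-03 -9.e-04 -1.e+00] fix [-60.2 357.7] F [0.07 0.4  0.47] Ffix [0.11 0.39 0.47] open 0.0856 j [ 0.42  0.47 -0.16  0.95 -0.    1.56]
```

View pics/s4.png

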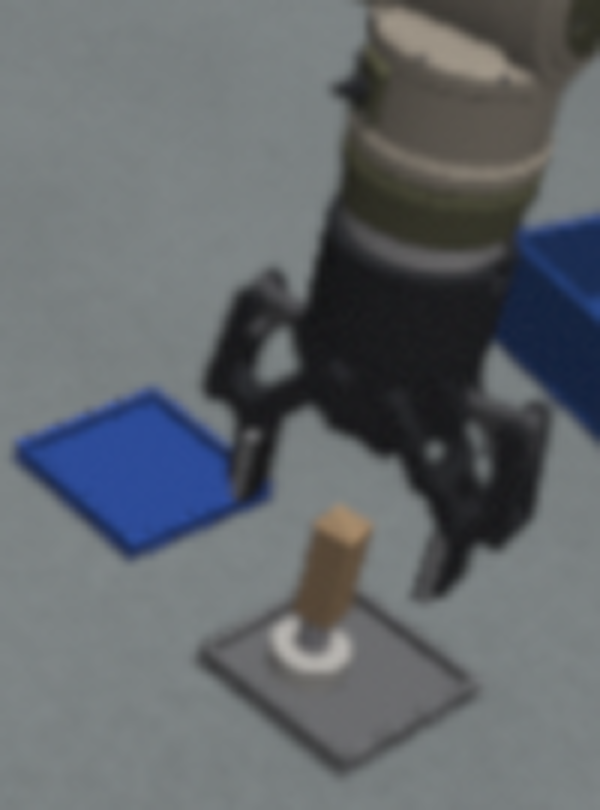

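View pics/t4.png

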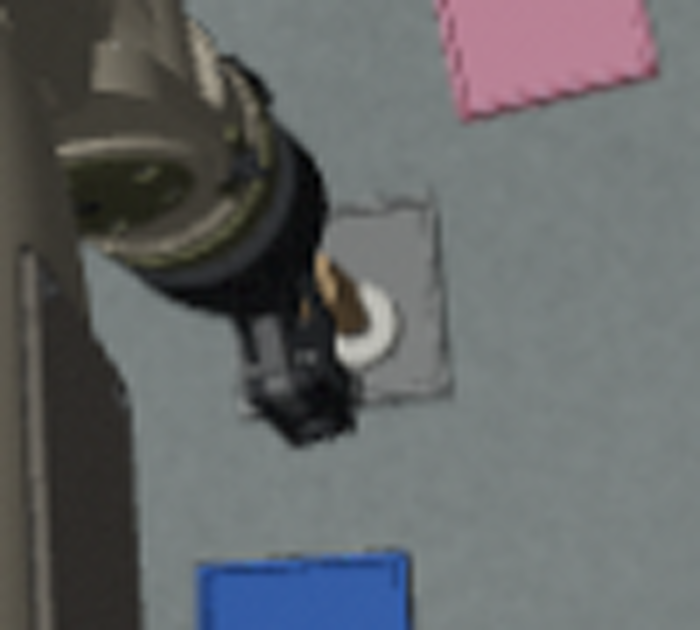

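```bash
python3 -m crank '-1 0 0 1 0 0 0; -1 0 0 1 0 0 0; 0 0 0 1 0 0 0; 0.5 0 0 1 0 0 0; 1 0 0 1 0 0 0; 1 0 0 1 0 0 0; 1 0 0 1 0 0 0' 20
python3 - <<'E'
from go import *
rep()
c=cam("scene"); crop(c,325,70,425,205,6,"s5.png")
E
```

```text
time_s: 4.62
position: [0.5121, 0.3182, 0.0127]
eef_rot: [0.0, 0.537, 0.844, 0.0]
wrist_force: [0.7, -0.2, 1.0]
opening: 0.0197
t 4.62 pos [512.1 318.2  12.7] yawY 25.06 zaxis [ 5.e-04  2.e-04 -1.e+00] fix [-58.9 358.2] F [ 0.7  -0.21  0.96] Ffix [ 0.68 -0.27  0.96] open 0.0197 j [ 0.42  0.47 -0.17  0.93 -0.    1.56]
```

View pics/s5.png

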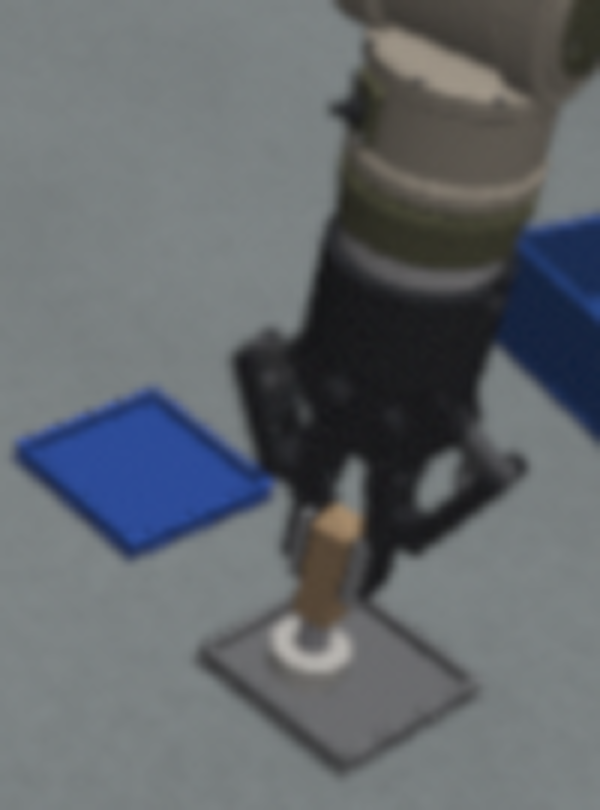

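```bash
python3 -m crank '1 0 0 0 0 0 0; 1 0 0 0 0 0 0; 1 0 0 -2 0 0 0; 1 0 0 -6 0 0 0; 1 0 0 -8 0 0 0;1 0 0 -8 0 0 0' 120
python3 - <<'E'
from go import *
rep()
c=cam("scene"); crop(c,325,70,425,205,6,"s6.png")
c=cam("top"); crop(c,105,140,205,230,7,"t6.png")
E
```

```text
time_s: 5.42
position: [0.513, 0.3186, 0.094]
eef_rot: [0.001, 0.537, 0.844, 0.001]
wrist_force: [-0.3, 0.5, -1.6]
opening: 0.0184
t 5.42 pos [513.  318.6  94. ] yawY 25.06 zaxis [ 0.003   0.0013 -1.    ] fix [-58.  358.6] F [-0.29  0.53 -1.6 ] Ffix [-0.24  0.55 -1.6 ] open 0.0184 j [ 0.42  0.41 -0.06  1.1  -0.    1.56]
```

View pics/s6.png

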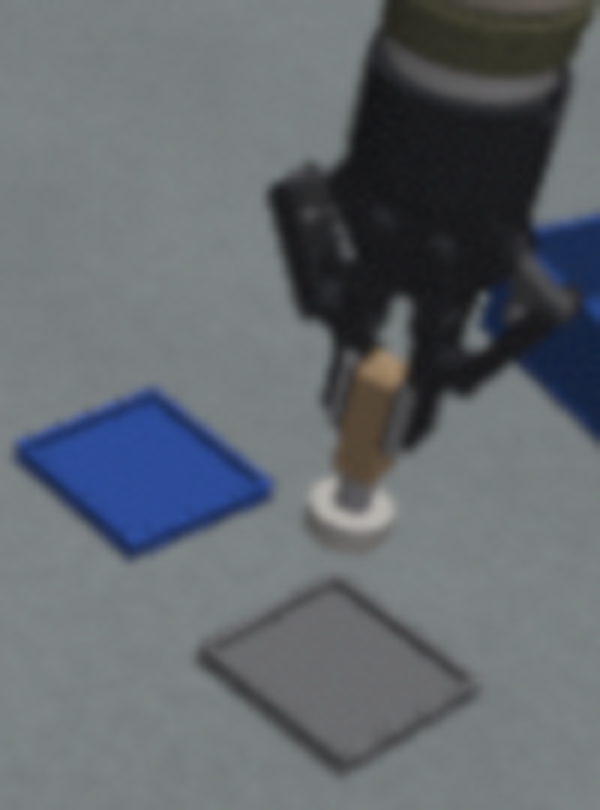

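View pics/t6.png

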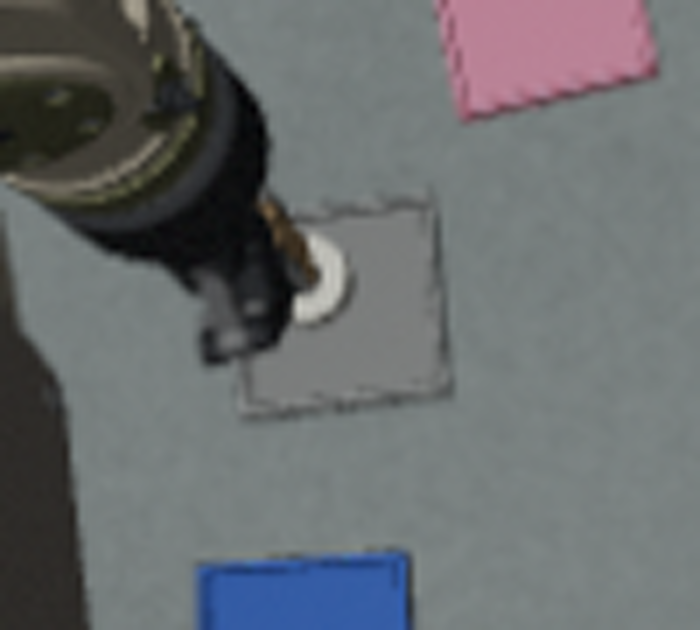

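Run:
```python
from go import *
w=from_fix(-.026,-.095)*1e3; print(w); target(w[0],w[1],80,5)
```

```text
[ 584.37873341 -130.40454563]
shift cm [-43.7  -12.37   1.17] turn [-0.001  0.     0.35 ]
```

```bash
python3 -m crank '1 -3 -0.8 0 0 0 0.03; 1 -8 -2.3 0 0 0 0.08; 1 -13.5 -3.8 0 0 0 0.13; 1 -19 -5.4 0 0 0 0.18; 1 -24.5 -7 0 0 0 0.23; 1 -30 -8.5 0 0 0 0.28; 1 -35 -10 0 0 0 0.33; 1 -39 -11 0.5 0 0 0.35; 1 -42 -12 1 0 0 0.35; 1 -43.7 -12.37 1.17 0 0 0.35; 1 -43.7 -12.37 1.17 0 0 0.35'
python3 - <<'E'
from go import *
rep()
c=cam("top"); crop(c,230,122,322,222,6,"t7.png")
c=cam("scene"); crop(c,165,160,325,285,5,"s7.png")
E
```

```text
time_s: 6.9
position: [0.5838, -0.1307, 0.0787]
eef_rot: [-0.001, 0.676, 0.737, -0.001]
wrist_force: [0.1, 1.0, -1.0]
opening: 0.0186
t 6.9 pos [ 583.8 -130.7   78.7] yawY 4.92 zaxis [-2.9e-03  5.0e-04 -1.0e+00] fix [-26.6 -95.3] F [ 0.08  0.99 -1.01] Ffix [ 0.17  0.98 -1.01] open 0.0186 j [-0.35  0.41 -0.09  1.07 -0.    1.13]
```

View pics/t7.png

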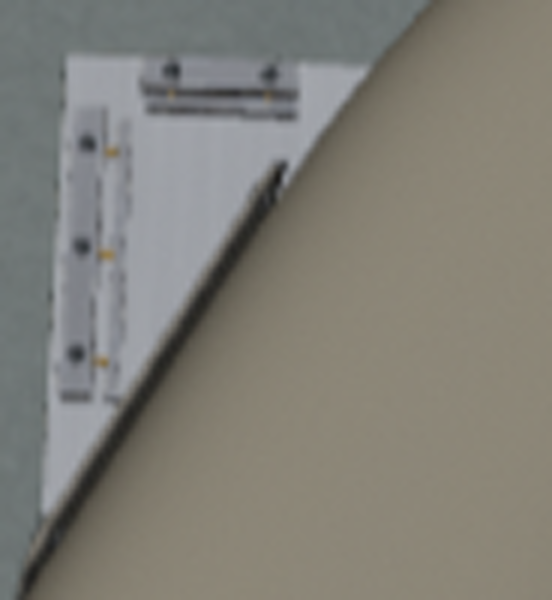

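View pics/s7.png

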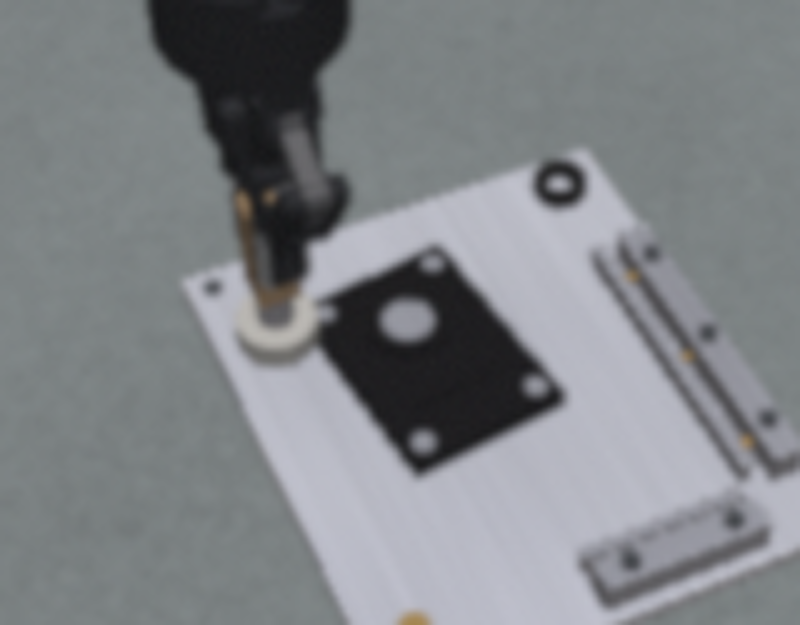

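```bash
python3 -m crank '1 0 0 3 0 0 0; 1 0 0 5 0 0 0; 1 0 0 5.5 0 0 0; 1 0 0 5.7 0 0 0; 1 0 0 5.7 0 0 0'
python3 - <<'E'
from go import *
rep()
c=cam("scene"); crop(c,185,180,265,260,9,"s8.png")
P=from_fix(*to_fix(st()[1])); 
for z in (.012,.027): print((proj(c,[*P,z])[0]-[185,180])*9)
E
```

```text
time_s: 7.62
position: [0.5844, -0.1291, 0.0234]
eef_rot: [-0.0, 0.675, 0.738, -0.0]
wrist_force: [0.7, 0.1, -1.8]
opening: 0.0184
t 7.62 pos [ 584.4 -129.1   23.4] yawY 5.08 zaxis [-8.e-04  1.e-04 -1.e+00] fix [-25.8 -93.7] F [ 0.7   0.12 -1.85] Ffix [ 0.71  0.06 -1.85] open 0.0184 j [-0.35  0.46 -0.17  0.95 -0.    1.13]
[340.25806553 569.43869743]
[336.63963715 532.27995496]
```

View pics/s8.png

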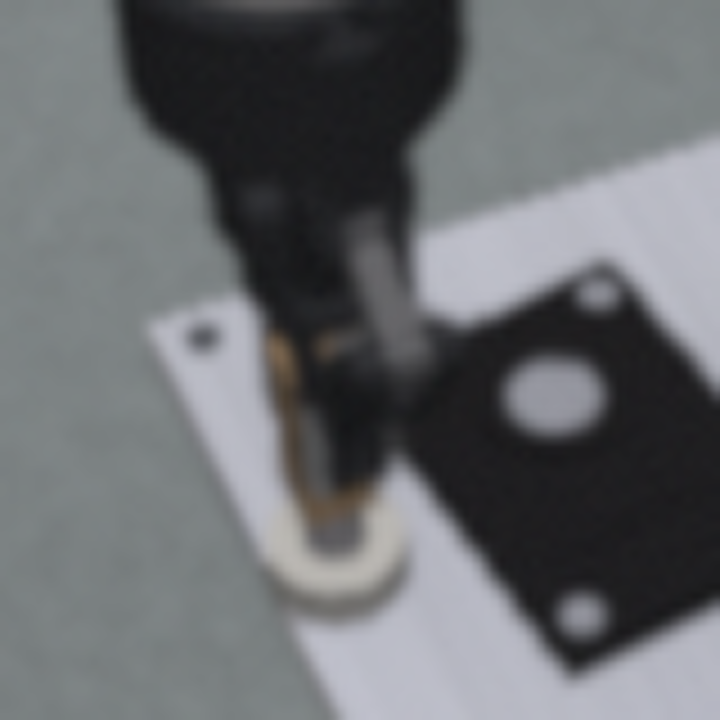

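```bash
python3 -m crank '1 0 0 0.2 0 0 0; 1 0 0 0.35 0 0 0; 1 0 0 0.35 0 0 0'
python3 - <<'E'
from go import *
rep()
c=cam("scene")
f=ray(c,(np.array([337,550])+.5)/9-.5+[185,180],.0277); print(f)
Fs=np.array([.604,-.0344]); a=np.radians(5); M=np.array([[np.cos(a),np.sin(a)],[-np.sin(a),np.cos(a)]])
print("foot in fix",M@(f[:2]-Fs)*1e3,"plate",M@(np.array([.5764,-.0603])-Fs)*1e3)
E
```

```text
time_s: 8.05
position: [0.5844, -0.1293, 0.02]
eef_rot: [-0.0, 0.675, 0.738, -0.0]
wrist_force: [0.1, 0.8, -1.8]
opening: 0.0184
t 8.05 pos [ 584.4 -129.3   20. ] yawY 5.06 zaxis [-8.e-04  1.e-04 -1.e+00] fix [-25.9 -93.9] F [ 0.1   0.81 -1.76] Ffix [ 0.17  0.79 -1.76] open 0.0184 j [-0.35  0.46 -0.17  0.94 -0.    1.13]
[ 0.58890226 -0.13141445  0.0277    ]
foot in fix [-23.49565371 -95.32942946] plate [-29.7523074  -23.39594418]
```

```bash
python3 -m crank '1 0 0 0.1 0 0 0; 1 0 0 0.1 0 0 0'|tail -4|grep -E "pos|force"; python3 -m crank '1 0 0 0.1 0 0 0; 1 0 0 0.1 0 0 0'|grep -E "pos|force"
```

```text
position: [0.5844, -0.1293, 0.0189]
wrist_force: [-0.6, -0.3, -0.5]
position: [0.5848, -0.1295, 0.0189]
wrist_force: [-1.8, -0.1, 6.3]
```

```bash
python3 -m crank '1 0 0 -0.3 0 0 0; 1 0.6 0 -0.3 0 0 0; 1 1.1 0 -0.3 0 0 0; 1 1.5 0 -0.3 0 0 0; 1 1.9 0 -0.3 0 0 0; 1 2.4 0 -0.3 0 0 0; 1 2.9 0 -0.3 0 0 0; 1 3.4 0 -0.3 0 0 0; 1 3.9 0 -0.3 0 0 0; 1 4.4 0 -0.3 0 0 0; 1 4.9 0 -0.3 0 0 0; 1 5.2 0 -0.3 0 0 0'
python3 - <<'E'
from go import *
rep()
c=cam("scene"); crop(c,195,180,340,305,5,"s9.png")
E
```

```text
time_s: 10.1
position: [0.5802, -0.0773, 0.0219]
eef_rot: [0.0, 0.675, 0.738, -0.0]
wrist_force: [0.0, -1.0, -2.4]
opening: 0.0188
t 10.1 pos [580.2 -77.3  21.9] yawY 5.07 zaxis [ 3.e-04 -5.e-04 -1.e+00] fix [-25.5 -41.7] F [ 0.02 -0.99 -2.36] Ffix [-0.06 -0.99 -2.36] open 0.0188 j [-0.27  0.43 -0.21  0.93 -0.    1.21]
```

View pics/s9.png

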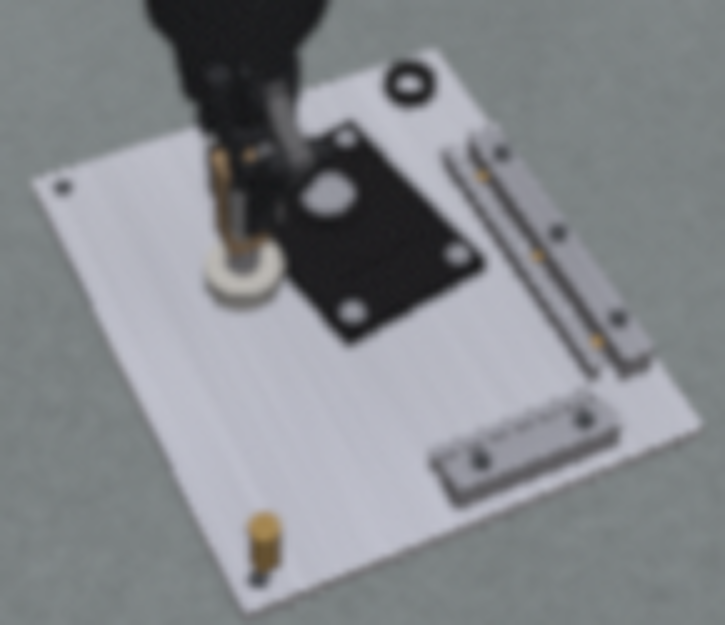

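```bash
python3 -m crank '1 0.3 0 0 0 0 0; 1 0.6 0 0 0 0 0; 1 0.9 0 0 0 0 0; 1 1.1 0 0 0 0 0'; python3 go.py
```

```text
time_s: 10.65
position: [0.5791, -0.066, 0.0219]
eef_rot: [0.0, 0.675, 0.738, -0.0]
wrist_force: [-0.1, -1.4, -1.3]
opening: 0.0186
t 10.65 pos [579.1 -66.   21.9] yawY 5.08 zaxis [ 2.e-04 -4.e-04 -1.e+00] fix [-25.6 -30.4] F [-0.06 -1.37 -1.31] Ffix [-0.18 -1.36 -1.31] open 0.0186 j [-0.25  0.43 -0.21  0.93 -0.    1.23]
```

```bash
python3 - <<'E'
from go import *
c=cam("scene"); crop(c,235,180,335,280,7,"s10.png")
E
python3 -m crank '1 0.1 0 0 0 0 0; 1 0.2 0 0 0 0 0; 1 0.3 0 0 0 0 0'|grep -E "pos|force"
```

```text
position: [0.5788, -0.0628, 0.0219]
wrist_force: [-0.6, -0.3, -1.5]
```

View pics/s10.png

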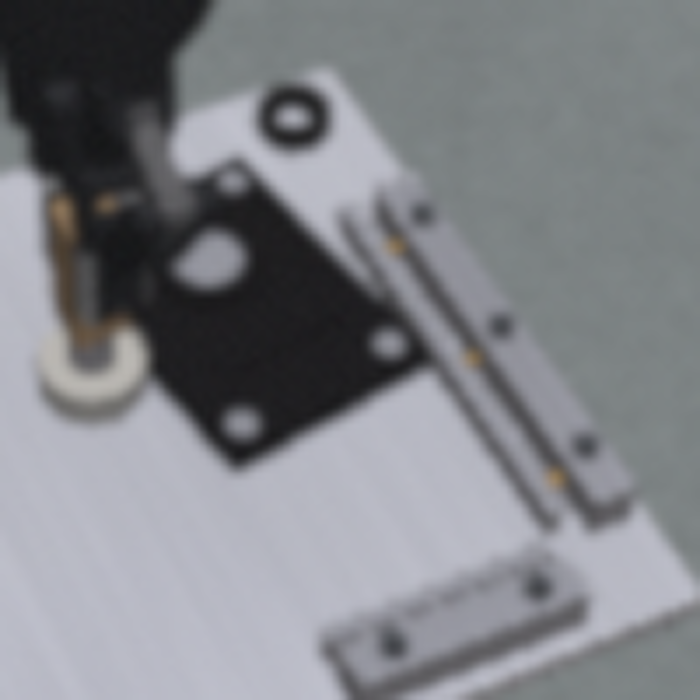

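```bash
for i in 1; do python3 -m crank '1 0.1 0 0 0 0 0; 1 0.2 0 0 0 0 0'|grep -E "pos|force"; done; python3 -m crank '1 0.1 0 0 0 0 0; 1 0.15 0 0 0 0 0'|grep -E "pos|force"
```

```text
position: [0.5786, -0.0607, 0.0219]
wrist_force: [0.1, -1.7, -1.6]
position: [0.5784, -0.0592, 0.0219]
wrist_force: [0.8, -0.6, -1.2]
```

```bash
python3 -m crank '1 0.08 0 0 0 0 0; 1 0.15 0 0 0 0 0'|grep -E "pos|force"; python3 -m crank '1 0.08 0 0 0 0 0; 1 0.15 0 0 0 0 0'|grep -E "pos|force"
python3 - <<'E'
from go import *
rep()
c=cam("scene"); crop(c,235,180,335,280,7,"s11.png")
E
```

```text
position: [0.5783, -0.058, 0.0219]
wrist_force: [-1.1, -1.9, -2.4]
position: [0.5783, -0.0577, 0.022]
wrist_force: [0.3, -6.8, -1.6]
t 12.07 pos [578.3 -57.7  22. ] yawY 5.04 zaxis [ 1.0e-04 -3.4e-03 -1.0e+00] fix [-25.7 -22. ] F [ 0.27 -6.84 -1.62] Ffix [-0.32 -6.84 -1.62] open 0.0188 j [-0.24  0.43 -0.22  0.92 -0.    1.25]
```

View pics/s11.png

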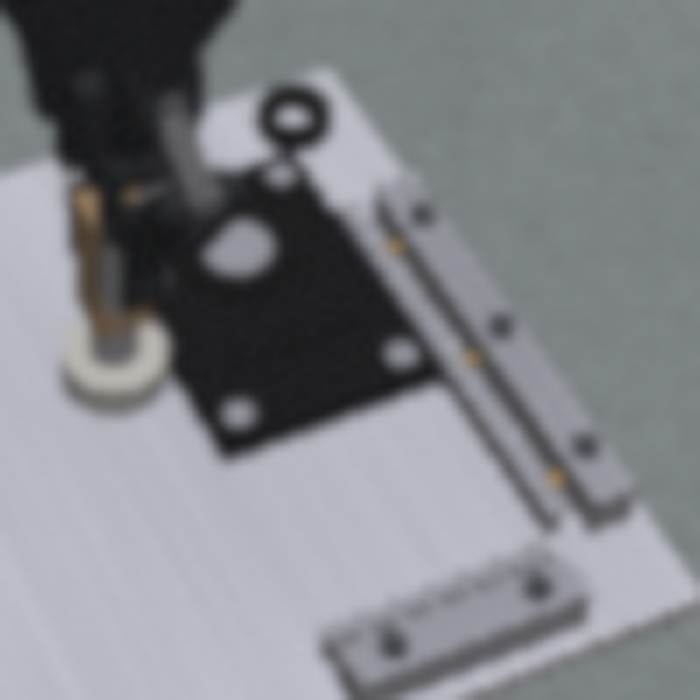

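```bash
python3 -m crank '1 0.12 0 0 0 0 0; 1 0.12 0 0 0 0 0'|grep -E "pos|force"
```

```text
position: [0.5782, -0.0577, 0.022]
wrist_force: [0.2, -5.1, -1.6]
```

```bash
python3 -m crank '1 0.14 0 0 0 0 0; 1 0.14 0 0 0 0 0; 1 0.14 0 0 0 0 0'|grep -E "pos|force"
python3 - <<'E'
from go import *
for i in range(4):
    arm.camera("scene"); rep()
E
```

```text
position: [0.5783, -0.0577, 0.0221]
wrist_force: [0.4, -6.6, -2.6]
t 12.8 pos [578.2 -57.7  22.1] yawY 4.95 zaxis [ 1.0e-04 -8.2e-03 -1.0e+00] fix [-25.8 -22. ] F [-1.1  -5.89 -1.48] Ffix [-1.61 -5.77 -1.48] open 0.0186 j [-0.23  0.43 -0.22  0.92 -0.01  1.25]
t 12.85 pos [578.3 -57.7  22.1] yawY 4.95 zaxis [ 2.0e-04 -8.2e-03 -1.0e+00] fix [-25.7 -22. ] F [-0.22 -5.86 -1.91] Ffix [-0.73 -5.82 -1.91] open 0.0187 j [-0.23  0.43 -0.22  0.92 -0.01  1.25]
t 12.9 pos [578.3 -57.7  22.1] yawY 4.95 zaxis [ 1.0e-04 -8.2e-03 -1.0e+00] fix [-25.8 -22. ] F [ 0.05 -5.93 -2.33] Ffix [-0.46 -5.91 -2.33] open 0.0187 j [-0.23  0.43 -0.22  0.92 -0.01  1.25]
t 12.95 pos [578.3 -57.7  22.1] yawY 4.94 zaxis [ 1.0e-04 -8.2e-03 -1.0e+00] fix [-25.7 -22. ] F [-0.21 -5.72 -1.56] Ffix [-0.71 -5.68 -1.56] open 0.0184 j [-0.23  0.43 -0.22  0.92 -0.01  1.25]
```

```bash
python3 -m crank '1 0.165 0 0 0 0 0; 1 0.17 0 0 0 0 0; 1 0.17 0 0 0 0 0'|grep -E "pos|force"
python3 - <<'E'
from go import *
for i in range(8):
    arm.camera("scene"); s,p,R=st(); print(round(s["time_s"],2),np.round(s["wrist_force"],1),np.round(p*1e3,1),np.round(R.as_matrix()[:,2],4))
E
```

```text
position: [0.5782, -0.0576, 0.0221]
wrist_force: [-0.4, -6.7, -1.9]
13.38 [-0.4 -6.7 -2.8] [578.2 -57.6  22.2] [ 2.000e-04 -1.120e-02 -9.999e-01]
13.43 [-0.3 -6.  -1.5] [578.2 -57.6  22.1] [ 1.000e-04 -1.120e-02 -9.999e-01]
13.47 [-0.2 -6.4 -1.7] [578.2 -57.6  22.2] [ 1.000e-04 -1.110e-02 -9.999e-01]
13.53 [ 0.1 -7.2 -2.6] [578.2 -57.6  22.2] [ 1.000e-04 -1.120e-02 -9.999e-01]
13.57 [-0.9 -6.8 -3.6] [578.2 -57.6  22.1] [ 1.000e-04 -1.120e-02 -9.999e-01]
13.62 [-0.5 -6.5 -1.4] [578.2 -57.6  22.1] [ 1.000e-04 -1.110e-02 -9.999e-01]
13.68 [-1.2 -6.3 -2.6] [578.3 -57.6  22.2] [ 2.000e-04 -1.120e-02 -9.999e-01]
13.72 [ 0.4 -7.3 -1.9] [578.2 -57.6  22.2] [ 2.000e-04 -1.120e-02 -9.999e-01]
```

```bash
python3 -m crank '1 0.18 0 0 0 0 0; 1 0.19 0 0 0 0 0; 1 0.19 0 0 0 0 0'|grep -E "pos|force"
python3 - <<'E'
from go import *
for i in range(10):
    arm.camera("scene"); s,p,R=st(); print(round(s["time_s"],2),np.round(s["wrist_force"],1),np.round(p*1e3,1),np.round(R.as_matrix()[:,2],4))
E
```

```text
position: [0.5782, -0.0575, 0.0222]
wrist_force: [0.2, -7.5, -2.6]
14.15 [-0.7 -6.1 -2.5] [578.2 -57.5  22.2] [ 3.000e-04 -1.450e-02 -9.999e-01]
14.2 [-1.3 -7.  -1.5] [578.2 -57.5  22.3] [ 3.000e-04 -1.450e-02 -9.999e-01]
14.25 [-0.2 -7.  -2.4] [578.2 -57.5  22.2] [ 2.000e-04 -1.450e-02 -9.999e-01]
14.3 [-0.2 -6.6 -2.6] [578.2 -57.6  22.2] [ 2.000e-04 -1.450e-02 -9.999e-01]
14.35 [ 0.2 -7.5 -2.3] [578.2 -57.5  22.2] [ 2.000e-04 -1.450e-02 -9.999e-01]
14.4 [ 0.1 -7.5 -2.7] [578.2 -57.6  22.2] [ 2.000e-04 -1.450e-02 -9.999e-01]
14.45 [-0.1 -7.4 -2.5] [578.2 -57.5  22.2] [ 2.000e-04 -1.450e-02 -9.999e-01]
14.5 [ 0.3 -6.8 -1.7] [578.2 -57.5  22.2] [ 3.000e-04 -1.450e-02 -9.999e-01]
14.55 [ 0.2 -7.  -2.6] [578.2 -57.5  22.2] [ 2.000e-04 -1.450e-02 -9.999e-01]
14.6 [-0.7 -6.7 -2.7] [578.2 -57.5  22.2] [ 2.000e-04 -1.450e-02 -9.999e-01]
```

```bash
python3 -m crank '1 -0.5 0 0 0 0 0; 1 -2 0 -0.3 0 0 0; 1 -3 0 -3 0 0 0;1 -3 -3 -3 0 0 0; 1 -3 -7 -3 0 0 0; 1 -3 -9.8 -3 0 0 0; 1 -3 -9.8 -3 0 0 0'|grep -E "pos|force"
python3 - <<'E'
from go import *
rep()
c=cam("scene"); crop(c,195,180,340,305,5,"s12.png")
w=from_fix(-.125,.030)*1e3; print(w); target(w[0],w[1],50,5)
c=cam("top"); crop(c,230,122,322,222,6,"t12.png")
E
```

```text
position: [0.481, -0.0952, 0.0529]
wrist_force: [0.3, -0.5, -1.7]
t 15.47 pos [481.  -95.2  52.9] yawY 4.75 zaxis [-0.001  -0.0134 -0.9999] fix [-125.9  -51. ] F [ 0.27 -0.48 -1.67] Ffix [ 0.23 -0.5  -1.67] open 0.019 j [-0.35  0.24 -0.41  0.92 -0.01  1.14]
[474.86099046 -14.5086269 ]
shift cm [ 8.15 -0.13  0.21] turn [-0.     0.014 -0.004]
```

View pics/s12.png

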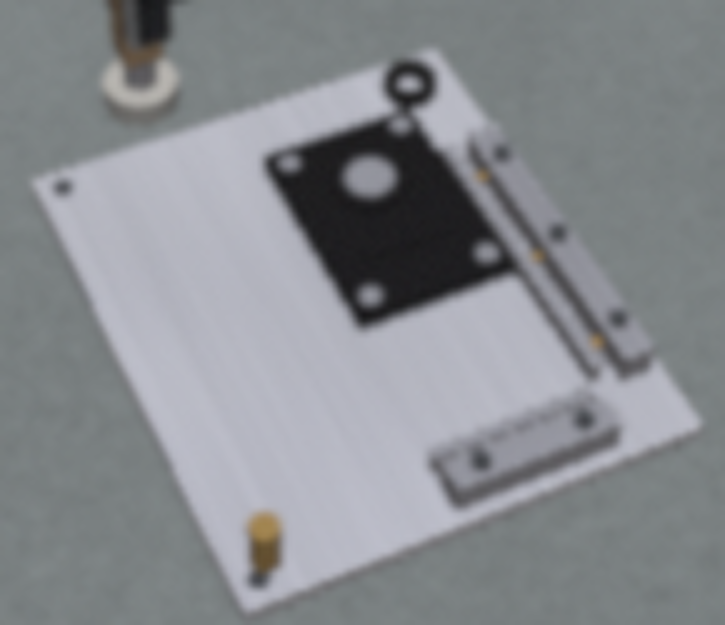

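View pics/t12.png

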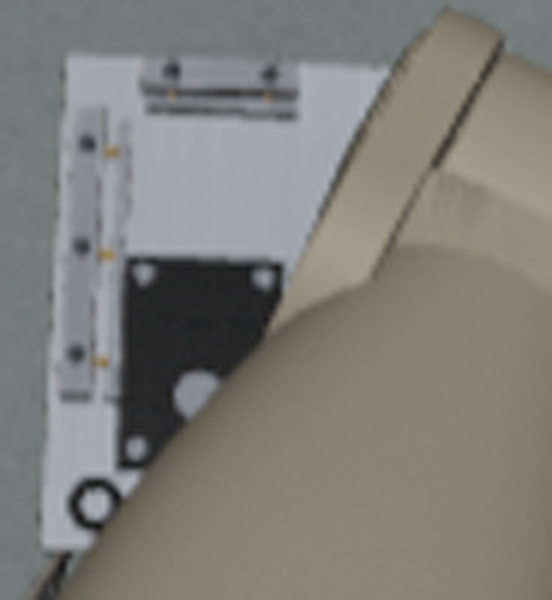

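```bash
python3 -m crank '1 3 0 0 0 0.014 0; 1 6 -0.1 0.1 0 0.014 0; 1 8.15 -0.13 0.2 0 0.014 0; 1 8.15 -0.13 1.5 0 0.014 0; 1 8.15 -0.13 2.8 0 0.014 0;1 8.15 -0.13 2.8 0 0.014 0'|grep -E "pos|force"
python3 - <<'E'
from fit import *
from go import *
rep()
w=from_fix(-.125,.030)*1e3; target(w[0],w[1],21.9,5)
c=cam("scene"); crop(c,195,160,340,285,5,"s13.png")
sg=[(-1,1),(-1,-1),(1,-1),(1,1)]
x,r=fit([(c,q(p) if 0 else o(p,195,180,5),*k,.020) for p,k in zip([(410,108),(266,158),(362,327),(515,268)],sg)],.055,.04,[.6,0,0])
Fs=np.array([.604,-.0344]);M=np.array([[np.cos(A),np.sin(A)],[-np.sin(A),np.cos(A)]])
print(M@(x[:2]-Fs)*1e3,np.degrees(x[2]),abs(r).max())
E
```

```text
position: [0.475, -0.0155, 0.0226]
wrist_force: [-0.5, 0.1, -1.3]
t 16.32 pos [475.  -15.5  22.6] yawY 4.74 zaxis [-1.9e-03 -1.0e-04 -1.0e+00] fix [-125.   29.] F [-0.54  0.14 -1.29] Ffix [-0.53  0.18 -1.29] open 0.0186 j [-0.2   0.25 -0.48  0.84 -0.    1.29]
shift cm [ 0.1  -0.    0.07] turn [-0.002 -0.    -0.005]
[-32.12143306  33.76991356] 4.6407971398017125 0.6079229203431282
```

View pics/s13.png

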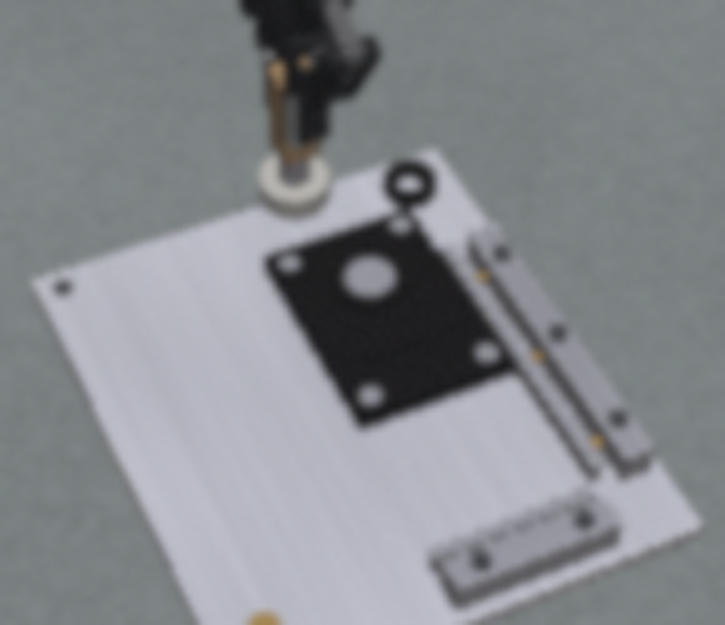

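```bash
python3 -m crank '1 0.1 0.6 0.07 0 0 -0.005; 1 0.1 1.2 0.07 0 0 -0.005; 1 0.1 1.7 0.07 0 0 -0.005; 1 0.1 2.0 0.07 0 0 -0.005; 1 0.1 2.3 0.07 0 0 -0.005; 1 0.1 2.7 0.07 0 0 -0.005; 1 0.1 3.2 0.07 0 0 -0.005;1 0.1 3.7 0.07 0 0 -0.005; 1 0.1 4.2 0.07 0 0 -0.005; 1 0.1 4.7 0.07 0 0 -0.005'|grep -E "pos|force"
python3 - <<'E'
from go import *
rep()
c=cam("scene"); crop(c,195,160,340,285,5,"s14.png")
w=from_fix(-.045,.030)*1e3; target(w[0],w[1],21.9,5)
E
```

```text
position: [0.5225, -0.0107, 0.0225]
wrist_force: [-0.5, 0.2, -1.8]
t 17.62 pos [522.5 -10.7  22.5] yawY 5.02 zaxis [-9.e-04 -3.e-04 -1.e+00] fix [-77.2  29.6] F [-0.55  0.16 -1.76] Ffix [-0.53  0.21 -1.76] open 0.0181 j [-0.17  0.33 -0.37  0.87 -0.    1.31]
shift cm [0.05 3.13 0.07] turn [0. 0. 0.]
```

View pics/s14.png

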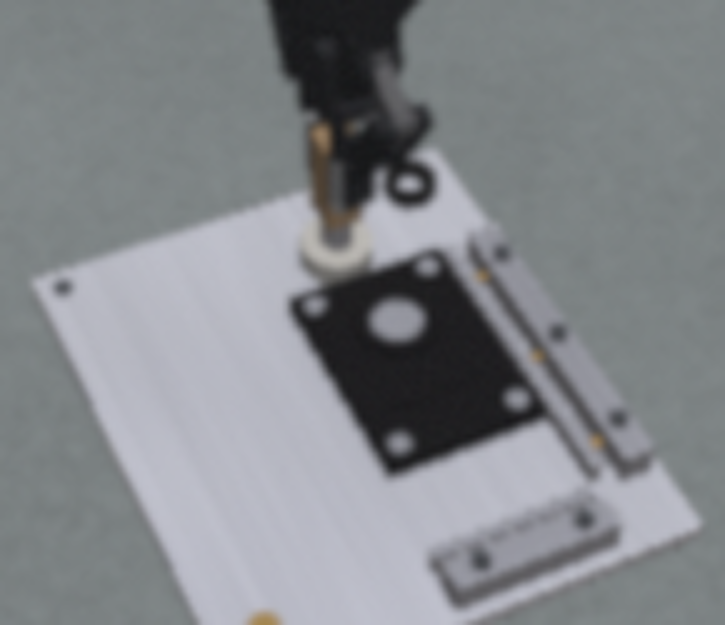

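```bash
python3 -m crank '1 0.02 0.4 0.07 0 0 0; 1 0.03 0.8 0.07 0 0 0; 1 0.04 1.2 0.07 0 0 0; 1 0.05 1.6 0.07 0 0 0; 1 0.05 2.0 0.07 0 0 0; 1 0.05 2.4 0.07 0 0 0; 1 0.05 2.8 0.07 0 0 0; 1 0.05 3.1 0.07 0 0 0'|grep -E "pos|force"
python3 - <<'E'
from go import *
rep()
c=cam("scene"); crop(c,225,190,325,290,7,"s15.png")
E
```

```text
position: [0.5546, -0.0075, 0.0219]
wrist_force: [-0.6, -0.1, -1.0]
t 18.68 pos [554.6  -7.5  21.9] yawY 5.02 zaxis [ 2.e-04 -4.e-04 -1.e+00] fix [-45.  30.] F [-0.55 -0.12 -1.02] Ffix [-0.56 -0.07 -1.02] open 0.0184 j [-0.16  0.38 -0.29  0.9  -0.    1.33]
```

View pics/s15.png

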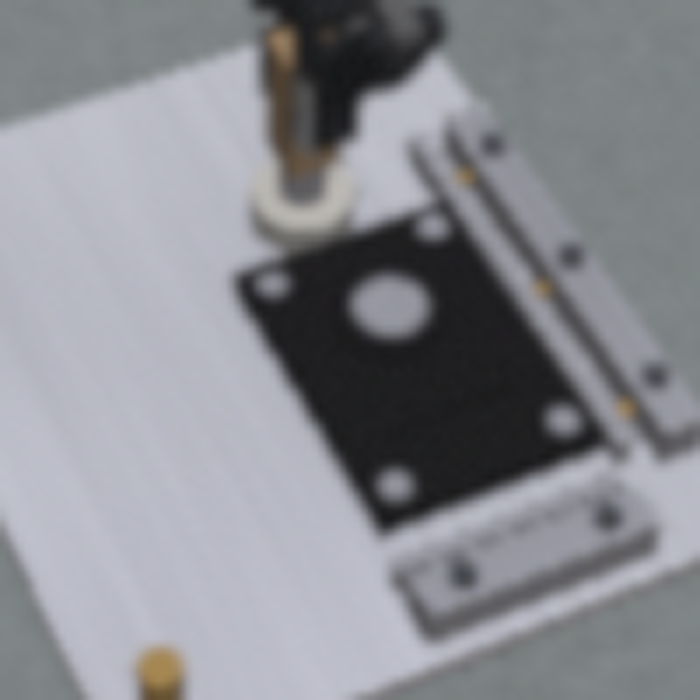

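```bash
python3 -m crank '1 0 0.1 0 0 0 0; 1 0 0.25 0 0 0 0; 1 0 0.4 0 0 0 0; 1 0 0.5 0 0 0 0'|grep -E "pos|force"; for i in 1 ; do python3 -m crank '1 0 0.1 0 0 0 0; 1 0 0.2 0 0 0 0'|grep -E "pos|force"; done
```

```text
position: [0.5601, -0.0071, 0.022]
wrist_force: [0.0, -0.0, -1.7]
position: [0.5622, -0.007, 0.022]
wrist_force: [0.6, -0.5, -1.9]
```

```bash
python3 -m crank '1 0 0.08 0 0 0 0; 1 0 0.15 0 0 0 0'|grep -E "pos|force";  python3 -m crank '1 0 0.08 0 0 0 0; 1 0 0.15 0 0 0 0'|grep -E "pos|force"
python3 - <<'E'
from go import *
rep()
c=cam("scene"); crop(c,225,190,325,290,7,"s16.png")
E
```

```text
position: [0.5637, -0.0068, 0.022]
wrist_force: [-0.4, 0.5, -1.8]
position: [0.5652, -0.0067, 0.022]
wrist_force: [-0.5, -0.9, -1.8]
t 19.98 pos [565.2  -6.7  22. ] yawY 5.02 zaxis [ 8.e-04 -4.e-04 -1.e+00] fix [-34.3  29.9] F [-0.49 -0.9  -1.77] Ffix [-0.57 -0.86 -1.77] open 0.0186 j [-0.15  0.4  -0.26  0.91 -0.    1.33]
```

View pics/s16.png

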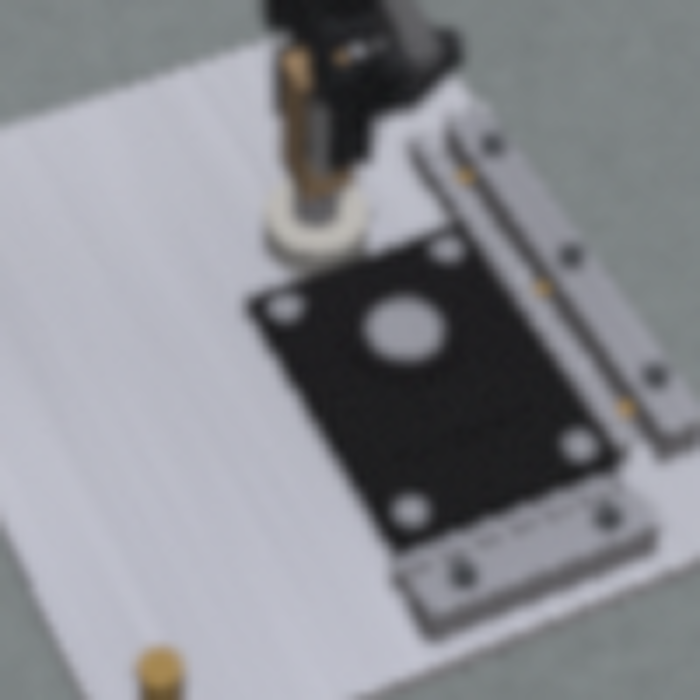

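Nearly at the stop, so I'll take small steps.

```bash
python3 -m crank '1 0 0.07 0 0 0 0; 1 0 0.12 0 0 0 0'|grep -E "pos|force"; python3 -m crank '1 0 0.07 0 0 0 0; 1 0 0.12 0 0 0 0'|grep -E "pos|force"
```

```text
position: [0.5666, -0.0066, 0.0219]
wrist_force: [0.0, -0.3, -1.4]
position: [0.5678, -0.0065, 0.022]
wrist_force: [-0.3, 0.4, -1.7]
```

```bash
python3 go.py
```

```text
t 20.52 pos [567.8  -6.5  22. ] yawY 5.02 zaxis [ 9.e-04 -4.e-04 -1.e+00] fix [-31.7  29.9] F [-0.33  0.4  -1.71] Ffix [-0.3   0.43 -1.71] open 0.0185 j [-0.15  0.4  -0.26  0.91 -0.    1.33]
```

```bash
python3 -m crank '1 0 0.07 0 0 0 0; 1 0 0.12 0 0 0 0'|grep -E "pos|force"; python3 -m crank '1 0 0.07 0 0 0 0; 1 0 0.1 0 0 0 0'|grep -E "pos|force"
```

```text
position: [0.5691, -0.0063, 0.022]
wrist_force: [-0.2, -0.2, -1.7]
position: [0.5702, -0.0063, 0.022]
wrist_force: [-0.9, -0.7, -1.0]
```

```bash
python3 -m crank '1 0 0.07 0 0 0 0; 1 0 0.1 0 0 0 0'|grep -E "pos|force"; python3 -m crank '1 0 0.07 0 0 0 0; 1 0 0.1 0 0 0 0'|grep -E "pos|force"
python3 - <<'E'
from go import *
rep()
c=cam("scene"); crop(c,225,190,325,290,7,"s17.png")
E
```

```text
position: [0.5704, -0.0062, 0.0217]
wrist_force: [-3.4, 0.0, -2.0]
position: [0.5705, -0.006, 0.0214]
wrist_force: [-3.6, 0.3, -0.3]
t 21.52 pos [570.5  -6.   21.4] yawY 5.02 zaxis [-2.2e-03 -4.0e-04 -1.0e+00] fix [-29.   30.1] F [-3.6   0.31 -0.26] Ffix [-3.56  0.62 -0.26] open 0.0188 j [-0.15  0.41 -0.24  0.92 -0.    1.33]
```

View pics/s17.png

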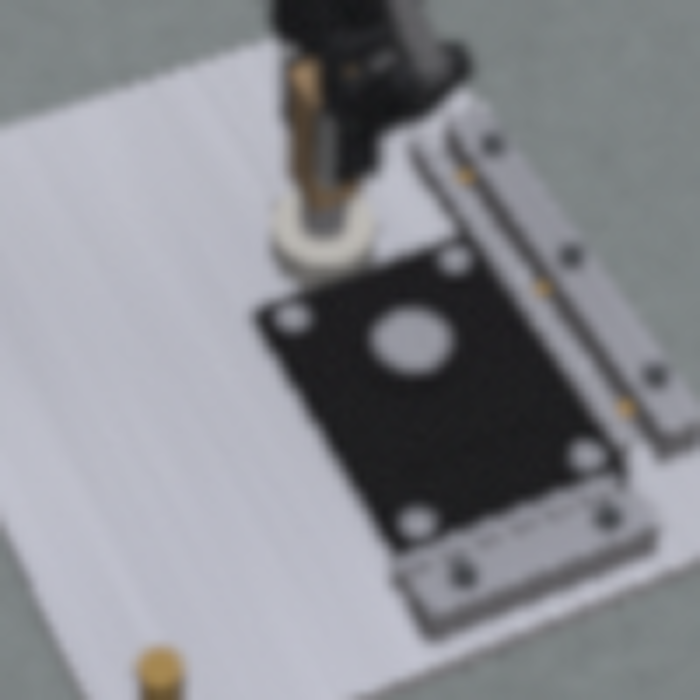

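```bash
python3 -m crank '1 0 0.13 -0.04 0 0 0; 1 0 0.15 -0.04 0 0 0'|grep -E "pos|force"
python3 - <<'E'
from go import *
for i in range(4):
    arm.camera("scene"); s,p,R=st(); print(round(s["time_s"],2),np.round(s["wrist_force"],1),np.round(p*1e3,1),np.round(R.as_matrix()[:,2],4))
E
```

```text
position: [0.5706, -0.006, 0.0214]
wrist_force: [-5.7, -0.5, -0.7]
21.88 [-6.2 -1.3 -0.3] [570.6  -6.   21.4] [-4.8e-03 -6.0e-04 -1.0e+00]
21.93 [-4.9 -1.3 -1. ] [570.6  -6.   21.4] [-4.8e-03 -7.0e-04 -1.0e+00]
21.98 [-5.8 -1.3 -0.1] [570.6  -6.   21.4] [-4.8e-03 -6.0e-04 -1.0e+00]
22.02 [-5.8  0.   0.5] [570.6  -6.   21.4] [-4.8e-03 -6.0e-04 -1.0e+00]
```

```bash
python3 -m crank '1 0 0.17 -0.05 0 0 0; 1 0 0.185 -0.05 0 0 0; 1 0 0.185 -0.05 0 0 0'|grep -E "pos|force"
python3 - <<'E'
from go import *
for i in range(8):
    arm.camera("scene"); s,p,R=st(); print(round(s["time_s"],2),np.round(s["wrist_force"],1),np.round(p*1e3,1),np.round(R.as_matrix()[:,2],4))
E
```

```text
position: [0.5707, -0.0059, 0.0214]
wrist_force: [-6.4, -1.0, -0.5]
22.45 [-6.3 -1.3 -0.5] [570.6  -5.9  21.4] [-8.2e-03 -9.0e-04 -1.0e+00]
22.5 [-6.3 -0.7 -0.3] [570.6  -5.9  21.4] [-8.1e-03 -9.0e-04 -1.0e+00]
22.55 [-6.1 -0.5 -0.4] [570.6  -5.9  21.4] [-0.0081 -0.001  -1.    ]
22.6 [-5.3 -0.6 -0. ] [570.6  -5.9  21.4] [-8.1e-03 -9.0e-04 -1.0e+00]
22.65 [-6.  -0.7 -0.3] [570.6  -5.9  21.4] [-8.1e-03 -9.0e-04 -1.0e+00]
22.7 [-6.6 -0.9 -0.3] [570.6  -5.9  21.4] [-0.0081 -0.001  -1.    ]
22.75 [-6.2 -0.8  0.9] [570.6  -5.9  21.4] [-0.0081 -0.001  -1.    ]
22.8 [-6.7 -0.9 -0.4] [570.6  -5.9  21.4] [-8.1e-03 -9.0e-04 -1.0e+00]
```

```bash
python3 -m crank '1 0 0.2 -0.05 0 0 0; 1 0 0.22 -0.05 0 0 0; 1 0 0.22 -0.05 0 0 0'|grep -E "pos|force"
python3 - <<'E'
from go import *
for i in range(10):
    arm.camera("scene"); s,p,R=st(); print(round(s["time_s"],2),np.round(s["wrist_force"],1),np.round(p*1e3,1),np.round(R.as_matrix()[:,2],4))
E
```

```text
position: [0.5707, -0.0058, 0.0212]
wrist_force: [-6.2, -0.8, -0.4]
23.23 [-7.  -2.2  0.2] [570.7  -5.8  21.2] [-0.0121 -0.0012 -0.9999]
23.27 [-6.6 -2.3 -0.6] [570.7  -5.8  21.2] [-0.0121 -0.0012 -0.9999]
23.32 [-6.3 -1.8  0. ] [570.7  -5.8  21.2] [-0.0121 -0.0012 -0.9999]
23.38 [-6.3 -0.5 -0.2] [570.6  -5.8  21.2] [-0.0122 -0.0012 -0.9999]
23.43 [-6.2 -1.2 -0. ] [570.7  -5.8  21.2] [-0.0121 -0.0013 -0.9999]
23.48 [-6.3 -0.9  0.7] [570.7  -5.8  21.2] [-0.0121 -0.0012 -0.9999]
23.52 [-6.8 -0.9  0.9] [570.6  -5.8  21.2] [-0.0121 -0.0012 -0.9999]
23.57 [-6.5 -1.5 -0.3] [570.7  -5.8  21.2] [-0.0121 -0.0012 -0.9999]
23.62 [-6.6 -0.6 -0.3] [570.6  -5.8  21.2] [-0.0122 -0.0012 -0.9999]
23.68 [-6.1 -2.3  1.1] [570.7  -5.8  21.2] [-0.0121 -0.0013 -0.9999]
```

```bash
python3 -m crank '1 0 0.24 -0.05 0 0 0; 1 0 0.26 -0.06 0 0 0; 1 0 0.26 -0.06 0 0 0'|grep -E "pos|force"
python3 - <<'E'
from go import *
for i in range(10):
    c=arm.camera("scene"); s,p,R=st(); print(round(s["time_s"],2),np.round(s["wrist_force"],1),np.round(p*1e3,1),np.round(R.as_matrix()[:,2],4))
rep()
crop(c,225,190,325,290,7,"s18.png")
E
```

```text
position: [0.5707, -0.0056, 0.021]
wrist_force: [-7.3, -0.5, 0.4]
24.1 [-6.9 -0.8 -0.5] [570.7  -5.6  21. ] [-0.0169 -0.0015 -0.9999]
24.15 [-7.2 -0.5  0.1] [570.7  -5.6  21. ] [-0.0168 -0.0015 -0.9999]
24.2 [-7.4 -1.8 -0.4] [570.7  -5.6  21. ] [-0.0169 -0.0015 -0.9999]
24.25 [-7.2 -0.9 -0.2] [570.7  -5.6  21. ] [-0.0169 -0.0015 -0.9999]
24.3 [-7.6 -1.6 -0.1] [570.7  -5.7  21. ] [-0.0168 -0.0015 -0.9999]
24.35 [-6.8 -1.9 -0.5] [570.7  -5.6  21. ] [-0.0169 -0.0015 -0.9999]
24.4 [-8.1 -1.7 -0.2] [570.7  -5.6  21. ] [-0.0169 -0.0015 -0.9999]
24.45 [-6.9 -1.6 -0.3] [570.7  -5.7  21. ] [-0.0168 -0.0016 -0.9999]
24.5 [-6.8 -1.4  0. ] [570.7  -5.7  21. ] [-0.0169 -0.0015 -0.9999]
24.55 [-7.3 -1.2  0.4] [570.7  -5.6  21. ] [-0.0169 -0.0015 -0.9999]
t 24.55 pos [570.7  -5.6  21. ] yawY 4.97 zaxis [-0.0169 -0.0015 -0.9999] fix [-28.8  30.5] F [-7.27 -1.16  0.43] Ffix [-7.34 -0.52  0.43] open 0.0185 j [-0.15  0.42 -0.23  0.94 -0.    1.34]
```

View pics/s18.png

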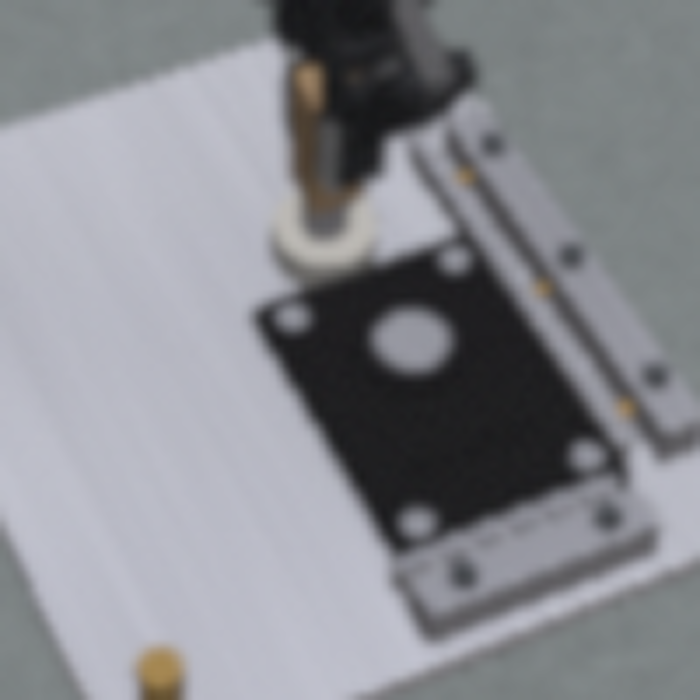

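```bash
python3 -m crank '1 0 -0.15 -0.1 0 0 0; 1 0 -1 -0.1 0 0 0; 1 0 -2.5 -0.1 0 0 0; 1 0 -4 -1 0 0 0; 1 0 -6 -4 0 0 0; 1 0 -8 -6 0 0 0; 1 0 -8 -6 0 0 0'|grep -E "pos|force"
python3 - <<'E'
from go import *
rep()
c=cam("scene"); crop(c,225,190,325,290,7,"s19.png")
c=cam("top"); crop(c,230,122,322,222,6,"t19.png")
E
```

```text
position: [0.4926, -0.0127, 0.0848]
wrist_force: [1.5, -0.6, -1.9]
t 25.43 pos [492.6 -12.7  84.8] yawY 4.95 zaxis [-0.0124 -0.0022 -0.9999] fix [-107.2   30.2] F [ 1.54 -0.56 -1.86] Ffix [ 1.49 -0.69 -1.86] open 0.0187 j [-0.19  0.23 -0.34  1.02 -0.    1.3 ]
```

View pics/s19.png

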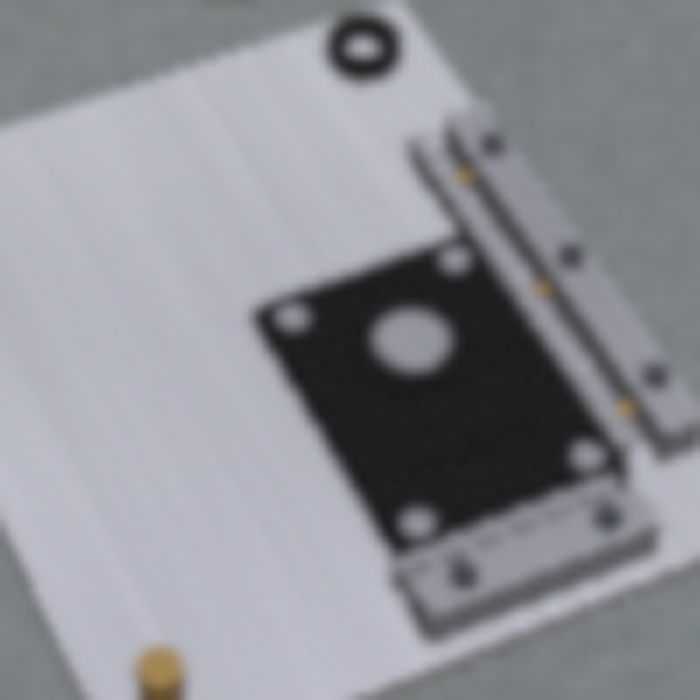

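View pics/t19.png

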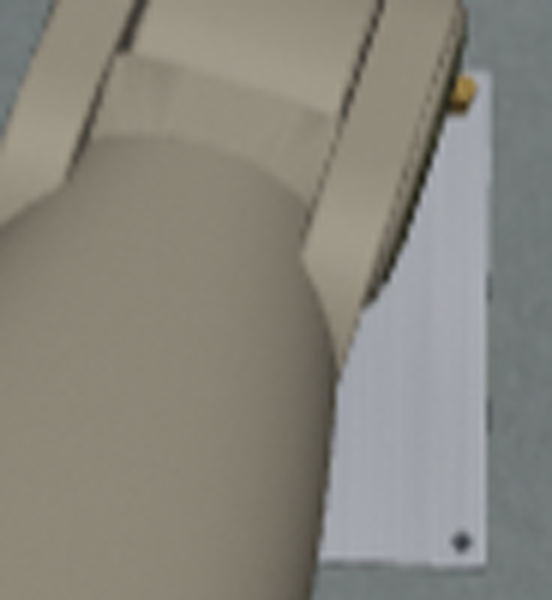

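Run:
```python
from go import *
c=cam("scene"); cv2.imwrite("pics/full19.png",c["color"])
c2=dict(c); 
def edge(img,xr,off):
    # sample plate's -y top/bottom edge: along fixture y profile, at fixture x stations
    g=cv2.cvtColor(img,cv2.COLOR_BGR2GRAY).astype(np.float32); ys=[]
    Fs=np.array([.604,-.0344])
    for x in xr:
        t=np.arange(-.025,.015,.00025)
        P=np.array([[*(Fs+[np.cos(A)*x-np.sin(A)*y,np.sin(A)*x+np.cos(A)*y]),.012] for y in t])
        q=proj(c,P).astype(np.float32)
        v=cv2.remap(g,q[:,0].reshape(1,-1),q[:,1].reshape(1,-1),cv2.INTER_CUBIC)[0]
        h=(v[:20].mean()+v[-20:].mean())/2
        i=np.argmax(v<h); ys.append(t[i-1]+(v[i-1]-h)/(v[i-1]-v[i])*.00025)
    return np.array(ys)*1e3
# s12 is crop 195:340,180:305 x5 -> rebuild small
s=cv2.imread("pics/s12.png"); small=cv2.resize(s,(145,125),interpolation=cv2.INTER_AREA)
im=c["color"].copy(); im[180:305,195:340]=small
for n,I,xr in(("rail press",im,np.arange(-.07,.011,.01)),("now",c["color"],np.arange(0.0,.081,.01))):
    y=edge(I,xr,0); print(n,np.round(y,2),np.polyfit(xr,y/1e3,1))
```

```text
rail press [-4.68 -4.85 -5.19 -4.88 -5.02 -5.19 -4.73 -6.54 -5.18] [-0.0108039  -0.00546581]
now [-5.25 -4.86 -4.68 -5.21 -4.76 -4.97 -5.16 -4.86 -6.69] [-0.01084442 -0.00472585]
```

```bash
python3 go.py 514 320 85 25
```

```text
t 25.57 pos [492.6 -12.6  82.3] yawY 4.97 zaxis [-0.0156 -0.0016 -0.9999] fix [-107.2   30.4] F [-0.14  0.27 -1.75] Ffix [-0.11  0.28 -1.75] open 0.0187 j [-0.19  0.23 -0.34  1.01 -0.    1.3 ]
shift cm [32.94  5.01 -0.35] turn [-0.016 -0.002 -0.35 ]
```

```bash
python3 -m crank '1 3 0.4 -0.2 -0.002 0 -0.03; 1 8 1.2 -0.3 -0.006 0 -0.08; 1 13 2 -0.35 -0.01 0 -0.13; 1 18 2.7 -0.35 -0.012 0 -0.18; 1 23 3.5 -0.35 -0.014 0 -0.23; 1 28 4.2 -0.35 -0.016 -0.002 -0.28; 1 31 4.7 -0.35 -0.016 -0.002 -0.33; 1 32.94 5.01 -0.35 -0.016 -0.002 -0.35; 1 32.94 5.01 -0.35 -0.016 -0.002 -0.35; 1 32.94 5.01 -0.35 -0.016 -0.002 -0.35'|grep -E "pos|force"; python3 go.py 514 320 20 25;  python3 - <<'E'
from go import *
c=cam("scene"); crop(c,325,70,425,205,6,"s20.png")
c=cam("top"); crop(c,105,110,325,230,3,"t20.png")
E
```

```text
position: [0.5139, 0.319, 0.0844]
wrist_force: [-0.1, -0.4, -1.1]
t 26.82 pos [513.9 319.   84.4] yawY 24.96 zaxis [-7.e-04 -3.e-04 -1.e+00] fix [-57.1 358.9] F [-0.1  -0.41 -1.13] Ffix [-0.14 -0.4  -1.13] open 0.0187 j [ 0.42  0.42 -0.06  1.09 -0.    1.56]
shift cm [0.08 0.06 6.44] turn [-0.001  0.    -0.001]
```

View pics/s20.png

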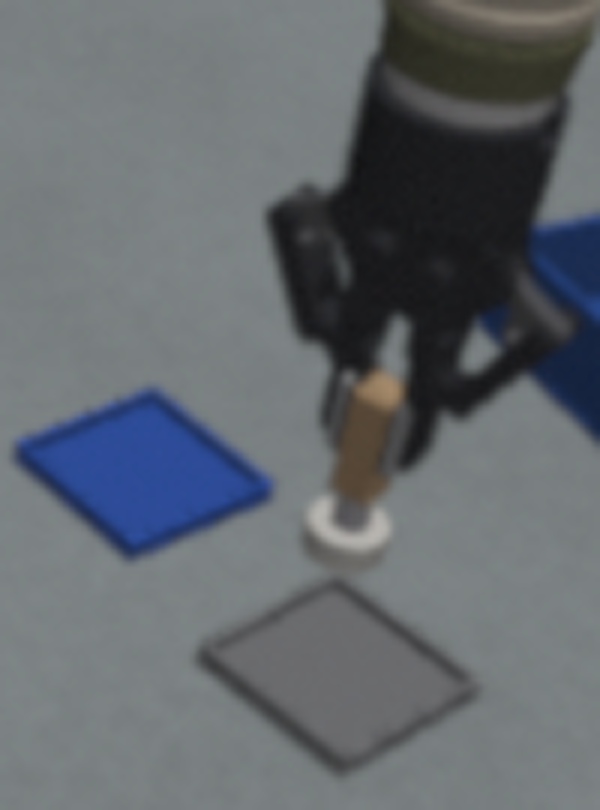

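View pics/t20.png

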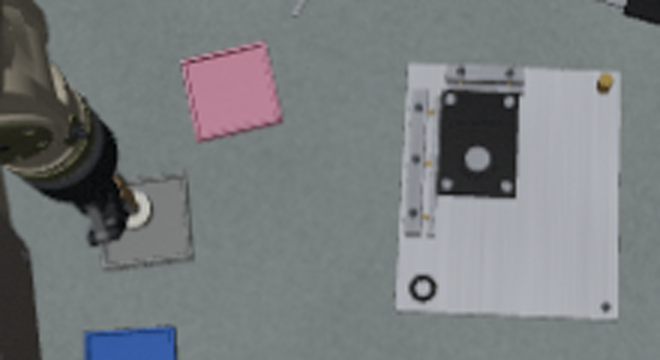

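```bash
python3 -m crank '1 0.18 0.55 3 0 0 0; 1 0.18 0.55 5.5 0 0 0; 1 0.18 0.55 6.6 0 0 0; 1 0.18 0.55 6.8 0 0 0; 1 0.18 0.55 6.8 0 0 0'|grep -E "pos|force"; python3 -m crank '1 0 0 0.1 0 0 0; 1 0 0 0.2 0 0 0;1 0 0 0.2 0 0 0'|grep -E "pos|force"
```

```text
position: [0.519, 0.3227, 0.0177]
wrist_force: [0.1, 0.4, -1.8]
position: [0.5191, 0.3228, 0.016]
wrist_force: [-0.4, 0.4, -2.9]
```

```bash
python3 -m crank '1 0 0 0.1 0 0 0; 1 0 0 0.2 0 0 0;1 0 0 0.2 0 0 0'|grep -E "pos|force"; python3 -m crank '1 0 0 0.1 0 0 0; 1 0 0 0.1 0 0 0'|grep -E "pos|force"
python3 - <<'E'
from go import *
c=cam("scene"); crop(c,325,70,425,205,6,"s21.png")
E
```

```text
position: [0.5189, 0.3228, 0.0138]
wrist_force: [0.3, 0.6, -1.8]
position: [0.5191, 0.3229, 0.013]
wrist_force: [-0.8, -0.3, -0.5]
```

View pics/s21.png

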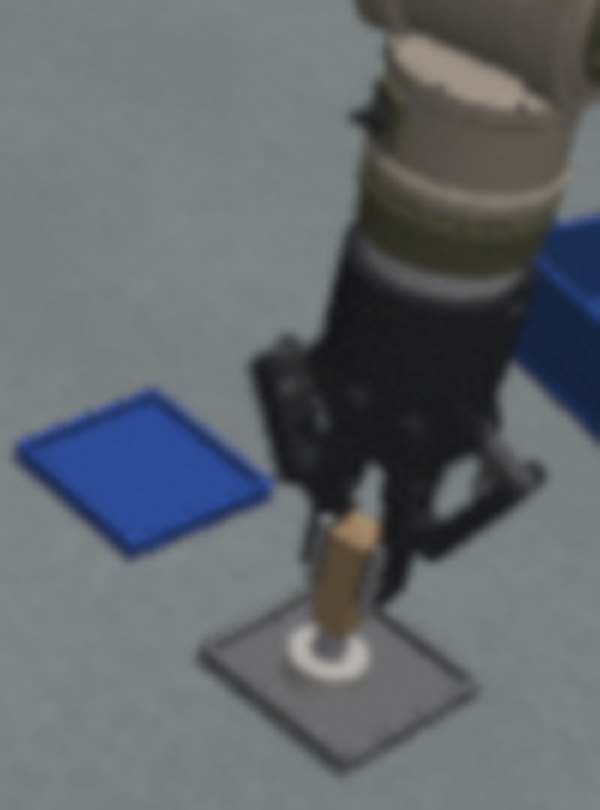

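```bash
python3 -m crank '1 0 0 0.06 0 0 0; 1 0 0 0.06 0 0 0; 1 0 0 0.06 0 0 0' 20|grep -E "pos|force|open"; python3 -m crank '0.4 0 0 -0.02 0 0 0; 0.2 0 0 -0.05 0 0 0; -0.3 0 0 -0.05 0 0 0; -1 0 0 -0.05 0 0 0; -1 0 0 -0.05 0 0 0;-1 0 0 -0.05 0 0 0'|grep -E "pos|force|open";python3 - <<'E'
from go import *
c=cam("scene"); crop(c,325,70,425,205,6,"s22.png")
E
```

```text
position: [0.5191, 0.3229, 0.0129]
wrist_force: [-2.5, -0.7, 5.3]
opening: 0.0185
position: [0.5191, 0.3229, 0.0134]
wrist_force: [-0.6, -0.1, 0.1]
opening: 0.0852
```

View pics/s22.png

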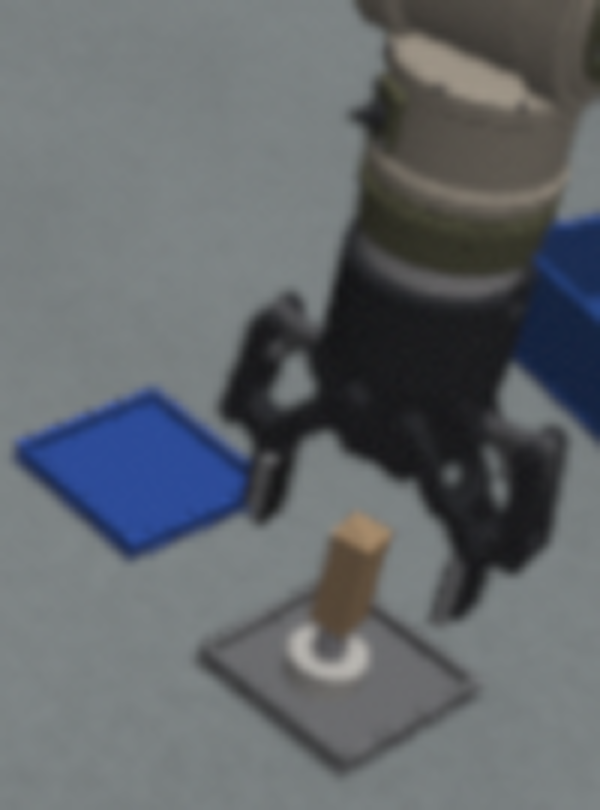

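The pusher stands free in its tray. I'll lift straight up and away.

```bash
python3 -m crank '-1 0 0 -2 0 0 0; -1 0 0 -6 0 0 0; -1 0 0 -11 0 0 0; -1 0 0 -16 0 0 0; -1 2 -4 -18 0 0 0; -1 5 -8 -18 0 0 0; -1 8 -12 -18 0 0 0; -1 8 -12 -18 0 0 0; -1 8 -12 -18 0 0 0'|grep -E "time|pos|force|open";python3 - <<'E'
from go import *
c=cam("scene"); cv2.imwrite("pics/s23.png",c["color"])
c=cam("top"); crop(c,105,110,325,250,3,"t23.png")
E
```

```text
time_s: 30.9
position: [0.3767, 0.345, 0.1936]
wrist_force: [-0.0, -0.3, -0.3]
opening: 0.0854
```

View pics/s23.png

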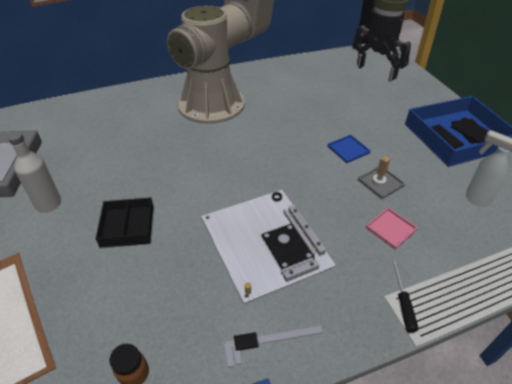

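View pics/t23.png

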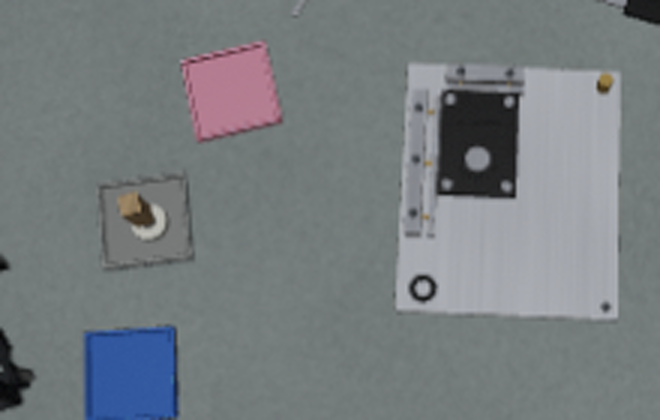

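The pusher stands upright in the grey tray (top crop 148,220). The plate sits in the corner of the rail and stop (478,143). The ring and plug have not moved.

```bash
python3 -c "
from bench import arm
print(arm.finish_job())"
```

```text
the job is handed in; nothing more can be done
None
```

The plate is home against both the rail and the stop, the pusher is back in its tray, and the job is handed in at about 31 s of the 72 s allowed.

- **Rail:** I pushed the plate to the long rail with the foot about 3 mm above the bed. The wrist force read about 7.0 N, held for about 0.5 s, and the plate squared up against the strip.
- **Stop:** I slid it along the rail to the short stop and held about 7.2 N for about 0.5 s. The highest reading in either press was about 8.1 N. The sensor noise is about ±0.7 N, and each move gives a reading only at its end.
- **Pusher:** I stood it upright in the grey tray, a few millimetres from where it started, and let go.

**Last checks**
- **Plate:** Its near long edge lies on the same line in the picture as when it was pressed on the rail, within about 0.2 to 0.3 mm. The last pictures show no visible gap at either strip. A smaller gap could not be seen, and I did not press again to test for one.
- **Rest of the bench:** The pusher stands free, the ring and plug have not moved, and the gripper is clear.

**What disagreed**
- **Fingertip height:** The pictures showed the fingertips about 36 mm higher than the reported TCP. My first grasp caught only the top of the grip, so I opened, lowered and gripped again. I then set the foot height by touching the bed lightly, at about 6 N by the wrist reading.
- **Cameras:** The two cameras differed by 4 to 6 mm or more along x, so I averaged them and found the final positions by touch.

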